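# Tumble the printed houses

## Robot

A 6-joint arm with a two-finger parallel gripper is mounted at the origin on the work surface. World frame = base frame: x ahead of the robot, y to its left, z up, the work surface at z = 0. Lengths are in m, angles in rad, forces in N, time in s.
With the tool pointing down it reaches from about 0.325 to 0.9 m from the base axis. Payload 6.1 kg.
Tool frame: the origin (TCP) lies at the very end of the fingers, on their centre line; the grasp point (between the pads) lies 19 mm behind it; z points along the fingers, y is the direction in which the jaws open and shut (so a half turn about z gives the same grasp; the last joint's range is limited). The gripper opens to 85 mm and grips with 20 to 120 N. Pads are 22 mm wide; open, the fingers measure 114 mm over their backs; the gripper's body (76 mm by 85 mm) begins 54 mm behind the grasp point. The pads swing forward as they close: fully open they stand 13 mm farther back than shut.
Start: joints at [-1.263, 0.22, 1.526, -0, 1.395, -0.126], TCP at [0.263, -0.567, 0.231] pointing down, gripper open.
Joint ranges: [-2.98, 2.98], [-0.91, 2.08], [0.09, 2.57], [-1.24, 4.39], [0.2, 2.65], [-2.68, 2.68]. Speed limits (rad/s): [2.57, 2.57, 3.01, 3.14, 3.14, 3.14].

## Interface

Orientations are given as a unit quaternion [w, x, y, z].
In Python, from station import get_obs, capture, get_calibration, sign_off, find_in, masks_of gives the robot as it stands.
- The arm moves only by the tool play_rows, never from a script. Its argument "moves" is a list that holds one entry, the list of rows, each a list of 7 numbers: the shift along the tool's x, y, z in mm, then the turn, a rotation vector about the tool's x, y, z in rad, then the finger opening in mm, from 0 to 85.4. A call has 1 to 12 rows; each row shifts and turns the pose as measured when the row begins, along the tool's axes as they then stand; what a row does not reach is not made up. A row lasts 1/8 s, in which the tool goes at most 62.5 mm and 10.7 degrees, less where a joint would pass 70% of its speed; a pose out of reach is approached as far as the arm can. A call is refused whole if a number of a shift passes 62.5 or a number of a turn 0.188, either way. A call with a gripper value outside its range is refused whole. The fingers move at their own pace and stop on an object; "grip_force" is the grip in N (left out, the last holds). Time passes only in rows, so rows that do not move let the fingers close. It gives the time, the measured TCP pose, the force and the opening at its end, in the units of the state.
- get_obs(): the state, without advancing time (a new reading comes with each control period).
- capture(name): name is "side" or "top" or "wrist"; returns the picture (420x560x3 uint8, red, green, blue); there is no depth.
- get_calibration(name): a dict with "intrinsics" (3x3 intrinsics, pixels), "R" (3x3) and "t" (3): a world point X has camera coordinates R X + t; the wrist camera has in their place "mount" (4x4, takes a point from camera to tool coordinates, whose origin is the TCP and whose axes are the flange's). Camera axes: x right, y down, z forward; pixel columns grow to the right and rows downward; lengths in m; the calibration is good to about 2 mm. A picture is of the moment at which its call begins: read the wrist's pose just before it. get_calibration takes no time and is no camera call.
- sign_off(): hands the job in, once; it reports no verdict.
Trained networks look in the newest picture that a camera, given by its name, has taken for a name from the list of things; names that differ only in an ending like _2 or _b are one class to them, and where a whole thing is asked for, a point or a joint stands for the part that bears it (a point fixed in the world has none). Each returns a list of dicts, best first, with "score" (0 to 1); they miss things now and then, are a little off and sometimes report something else, mostly with a low value. They report only what shows in the picture. A call takes as long as a camera call. They do not tell look-alikes from the thing itself.
- find_in(camera, name): "xy" ([column, row] in pixels, amid what is visible of it).
- masks_of(camera, name): "mask" (420x560 bool, what is visible of it) and "xy" ([column, row] in pixels, amid what is visible of it).
The state is a dict: "time": time; "joints": joint angles; "qd": joint speeds; "joint_efforts": joint torques, N m; "eef_pos": TCP position; "orientation": TCP orientation; "wrist_force": force on the tool from outside, world axes, zero at the start; "torque": the same for the moment, N m; "opening": finger opening in m.
Only numpy, scipy, OpenCV 4.12 (cv2) and the standard library are available. Lean on these libraries where they do the work, as an engineer would, in place of code of your own. Each camera call takes 0.05 s, during which the arm holds its last target.

## Task

Run a tumbling batch of the printed model houses: press the machine's white front panel inward until its catch lets go and the hopper swings fully open, then put every small gable-roofed house on the table into the hopper. Push the hopper shut, flush, so that the catch holds it by itself, and last of all turn the timer knob until its white pointer line points at the black mark on the ring. Do not knock over the brown glue bottle beyond the timer.

Things in the scene. Friction and masses are not known exactly. Their poses are not given: they have to be found in the camera images.
- house1_mid (a point): one of up to four equal small white gable-roofed house models, solid, 60 g; absent ones read None. 36 mm wide along its x, 44 mm long along its y (the ridge; the two gable ends are flat and parallel: a good grip), eaves 28 mm, ridge 46 mm up. This point is its centre, 23 mm above its underside; z points to the ridge. Upright on the table at the start.
- house2_mid (a point): one of up to four equal small white gable-roofed house models, solid, 60 g; absent ones read None. 36 mm wide along its x, 44 mm long along its y (the ridge; the two gable ends are flat and parallel: a good grip), eaves 28 mm, ridge 46 mm up. This point is its centre, 23 mm above its underside; z points to the ridge. Upright on the table at the start.
- house3_mid (a point): one of up to four equal small white gable-roofed house models, solid, 60 g; absent ones read None. 36 mm wide along its x, 44 mm long along its y (the ridge; the two gable ends are flat and parallel: a good grip), eaves 28 mm, ridge 46 mm up. This point is its centre, 23 mm above its underside; z points to the ridge. Upright on the table at the start.
- house4_mid (a point): one of up to four equal small white gable-roofed house models, solid, 60 g; absent ones read None. 36 mm wide along its x, 44 mm long along its y (the ridge; the two gable ends are flat and parallel: a good grip), eaves 28 mm, ridge 46 mm up. This point is its centre, 23 mm above its underside; z points to the ridge. Upright on the table at the start.
- hopper (a joint): angle (rad) of the machine's tilt-out hopper, which carries the white front panel and turns about a level hinge along the panel's foot. 0 = shut, flush (rests within 0.01 of it when caught), positive = tilted out towards the robot, 0.8 = fully open, negative = pressed inward (stop near -0.066). A spring always drives it open, about 4 N at the press point.
- panel_press (a point): place to press, on the white panel's outer face (230 wide, 175 tall, 12 mm thick), mid-width, 25 mm below its top edge, 145 mm from the hinge line; 175 mm above the table when shut. Pressed 8 to 9 mm inward here (-0.055 to -0.06 rad, about 6 N) for half a second, the catch frees; let go, the hopper swings fully open by itself in about 2 s and the catch re-arms.
- panel_edge (a point): mid-width of the panel's top edge, 170 mm from the hinge line. To shut the hopper, push the panel up and in to 1 to 4 mm past flush (-0.006 to -0.025 rad), wait half a second, let go: it stays caught. Pressed past 7 mm it frees again. Shut, this edge is 200 mm up and the panel's outer face stands 28 mm in front of the machine's case, whose flat top (250 x 180 mm) is 190 mm up.
- hopper_hinge (a point): on the hinge line, mid-width, 30 mm above the table; turns with the hopper. y runs along the hinge (left seen from the robot), x square to the panel and inward, z up along the panel. In this frame the inside of the steel bin behind the panel spans x 6 to 122, y -101 to 101 mm, floor at z 4, side walls up to 92, rear wall to 85 mm. Open top.
- bin_mouth (a point): in the open top of the bin, mid-width. Fully open, the bin leans 0.8 rad towards the robot, its floor and panel form a V, and its mouth is clear in front of the machine; this point is then 120 mm above the table and 36 mm nearer the robot than the hinge line. A house let go here, or up to 40 mm to either side along the hinge, falls in and stays.
- dial (a joint): angle (rad) of the timer knob on the low grey control box: 0 to 3.2, growing clockwise seen from above; stays where it is left (0.03 N m friction).
- dial_grip (a point): on the knob's upright axis, 92 mm above the table, where to grip it: the black knob has a bar 44 mm long, 14 mm thick, from 74 to 103 mm above the table, on a 58 mm wide disc, its top at 74 mm. The bar runs along this point's x, the pointer end is -x. The control box is 120 x 120 mm, 60 mm tall.
- dial_pointer (a point): the direction of the knob's white pointer line, taken 40 mm out from the axis (outside the knob's disc); turns with the knob.
- dial_mark (a point): the black index mark on the steel ring round the knob, 40 mm out from the axis; fixed during a run. The knob is on the mark when its pointer line points at it.
- glue_small_top (a point): cap top of a brown glue bottle beyond the control box, 44 mm across, 110 mm tall; a bystander
Mind the look-alikes: they are no part of the job. What is shaped like the part that bears house4_mid but blue or red is not meant. What is shaped like the part that bears house2_mid but pink or yellow is not meant.

How it is judged:
By the outcome, as a careful person would: the job done as asked, in the order asked, and still so for the second after the job is handed in, with the robot touching nothing.
Of house1, house2, house3, house4 only 2 to 4 are there at a start; the rules pass over those that are not, and their reading is None.
At some moment in a run one of house1, house2, house3, house4 may be knocked a few centimetres aside while the robot is not near it.
Once in a run the grip may slacken for a moment while it holds something.
It also fails if it takes over 210 s, if anything falls off the work surface, if the arm or the gripper's body presses on something with over 40 N, if the wrist force passes 120 N, or if a joint passes its speed limit or range.

## Working session

There is one attempt and no reset: what is moved stays moved. The work goes in short steps, Python scripts to look and compute and a tool call to move; the robot and the scene stay as the last step left them, time stands still between calls to the robot, and variables do not carry over. Pictures are saved under pics/ and viewed, and the job is handed in when it is done.

Besides the shell and the picture viewer there is one more tool, called after "Call:" as name(argument=value, ...), one argument or row to a line, values as JSON. play_rows: Moves the arm, as the interface text tells. Its arguments: {"type":"object","properties":{"moves":{"type":"array","items":{"type":"array","items":{"type":"array","items":{"type":"number"}}}},"grip_force":{"type":"number"}},"required":["moves"]}

```bash
ls; mkdir -p pics; cat > h.py <<'E'
import numpy as np, cv2
from scipy.spatial.transform import Rotation as R
from station import get_obs, capture, get_calibration, sign_off, find_in, masks_of
def save(im,n,s=1.0):
    im=cv2.cvtColor(im,cv2.COLOR_RGB2BGR)
    if s!=1: im=cv2.resize(im,None,fx=s,fy=s,interpolation=cv2.INTER_CUBIC)
    cv2.imwrite('pics/'+n+'.png',im)
def cam(name,o=None):
    c=get_calibration(name);K=np.array(c['intrinsics'])
    if 'R' in c: return K,np.array(c['R']),np.array(c['t'])
    o=o or get_obs()
    M=np.array(c['mount']);w,x,y,z=o['orientation'];Rt=R.from_quat([x,y,z,w]).as_matrix()
    Rc=Rt@M[:3,:3];tc=Rt@M[:3,3]+np.array(o['eef_pos'])
    return K,Rc.T,-Rc.T@tc
def proj(C,X):
    K,r,t=C;p=K@(r@np.asarray(X,float)+t);return p[:2]/p[2]
def onplane(C,uv,z):
    K,r,t=C;d=r.T@np.linalg.inv(K)@np.array([uv[0],uv[1],1.]);o=-r.T@t
    return o+d*(z-o[2])/d[2]
def tri(Cs,uvs):
    A=[];b=[]
    for (K,r,t),uv in zip(Cs,uvs):
        d=r.T@np.linalg.inv(K)@np.array([uv[0],uv[1],1.]);d/=np.linalg.norm(d);o=-r.T@t
        P=np.eye(3)-np.outer(d,d);A.append(P);b.append(P@o)
    X=np.linalg.lstsq(np.vstack(A),np.hstack(b),rcond=None)[0]
    return X
def st():
    o=get_obs();print('t',round(o['time'],2),'pos',np.round(o['eef_pos'],4),'q',np.round(o['orientation'],3),'f',np.round(o['wrist_force'],1),'op',round(o['opening'],4));return o
E
python3 - <<'E'
from h import *
o=st()
for n in ['side','top','wrist']:
    save(capture(n),n+'0',1.4)
    C=cam(n,o);print(n,'campos',-C[1].T@C[2],'fwd',C[1][2])
E
```

```text
pics
t 0.0 pos [ 0.2625 -0.5665  0.2302] q [-0.001  0.977  0.215 -0.   ] f [ 0.  -0.   0.1] op 0.0853
side campos [0.03080395 0.83930505 1.23866195] fwd [ 0.34353215 -0.55481871 -0.7577347 ]
top campos [0.43037407 0.02939947 1.44750678] fwd [ 0.07939927  0.00116255 -0.99684222]
wrist campos [ 0.33267986 -0.53384641  0.37153514] fwd [-0.27647552 -0.12596999 -0.95272916]
```

View pics/side0.png

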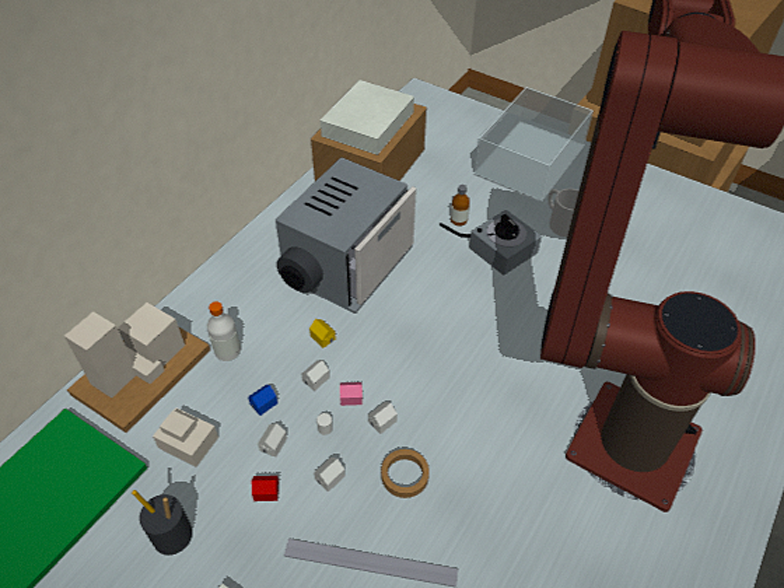

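View pics/top0.png

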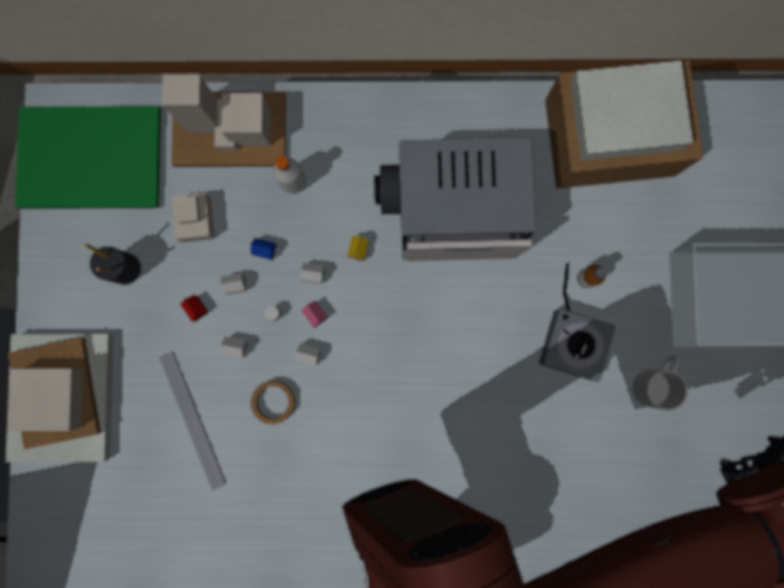

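View pics/wrist0.png

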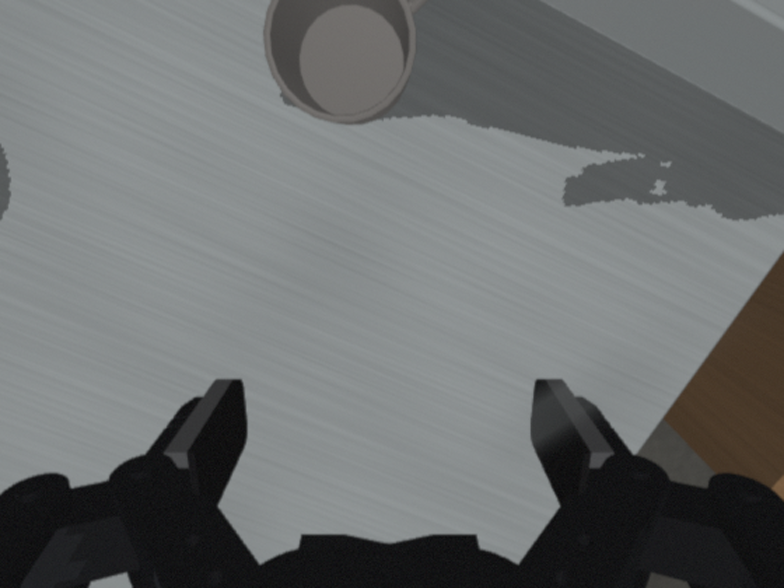

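Side/top show four white houses. In side (1.4x) they're at (316,374), (273,438), (330,472), (383,416). Possible mix-ups are the yellow (321,332), blue (263,400), red (265,488) and pink (351,393) houses, and a white cylinder (325,423). I'll measure next.

```bash
python3 - <<'E'
from h import *
S=capture('side');T=capture('top');C={n:cam(n) for n in('side','top')}
for n,im in(('side',S),('top',T)):
    for m in masks_of(n,'house1_mid'):
        k=m['mask'];c=im[k].mean(0)
        ys,xs=np.nonzero(k);cc=[xs.mean(),ys.mean()]
        print(n,round(m['score'],2),np.round(cc,1),k.sum(),np.round(c),np.round(onplane(C[n],cc,.02),3))
    for q in['panel_press','panel_edge','hopper_hinge','dial_grip','dial_pointer','dial_mark','glue_small_top']:
        print(n,q,[(np.round(f['xy'],1).tolist(),round(f['score'],2)) for f in find_in(n,q)[:2]])
def crop(im,x,y,w,h,n,s):save(im[y:y+h,x:x+w],n,s)
crop(S,170,220,140,140,'cs',4);crop(T,120,150,140,120,'ct',5)
crop(T,260,80,190,200,'cd',3.5)
crop(S,190,100,220,130,'cd2',3.5)
E
```

```text
side 0.89 [236.2 338.2] 320 [155. 158. 153.] [0.447 0.379 0.02 ]
side 0.68 [272.8 175.9] 2052 [121. 120. 117.] [ 0.692 -0.164  0.02 ]
side panel_press [([272.7, 175.5], 0.57)]
side panel_edge [([272.1, 172.8], 0.56)]
side hopper_hinge [([271.9, 179.3], 0.75), ([363.0, 163.2], 0.63)]
side dial_grip [([362.6, 164.5], 0.49)]
side dial_pointer [([364.9, 163.2], 0.52)]
side dial_mark [([362.3, 163.6], 0.57), ([359.5, 171.4], 0.49)]
side glue_small_top [([329.0, 148.0], 0.51)]
top 0.68 [167.2 247.2] 200 [104. 105. 105.] [0.452 0.378 0.02 ]
top panel_press [([333.7, 175.4], 0.78)]
top panel_edge [([332.1, 176.7], 0.86)]
top hopper_hinge [([330.8, 173.7], 0.85), ([224.2, 253.0], 0.29)]
top dial_grip [([164.8, 248.8], 0.33)]
top dial_pointer [([413.1, 240.8], 0.75), ([333.6, 177.8], 0.53)]
top dial_mark [([419.5, 240.1], 0.63)]
top glue_small_top [([421.7, 196.2], 0.49)]
```

View pics/cs.png

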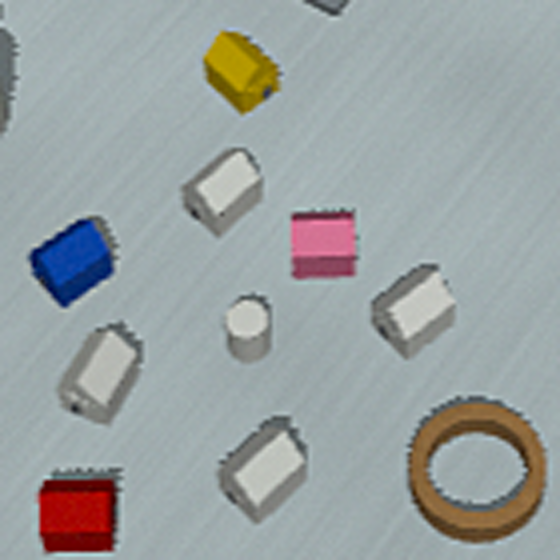

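View pics/ct.png

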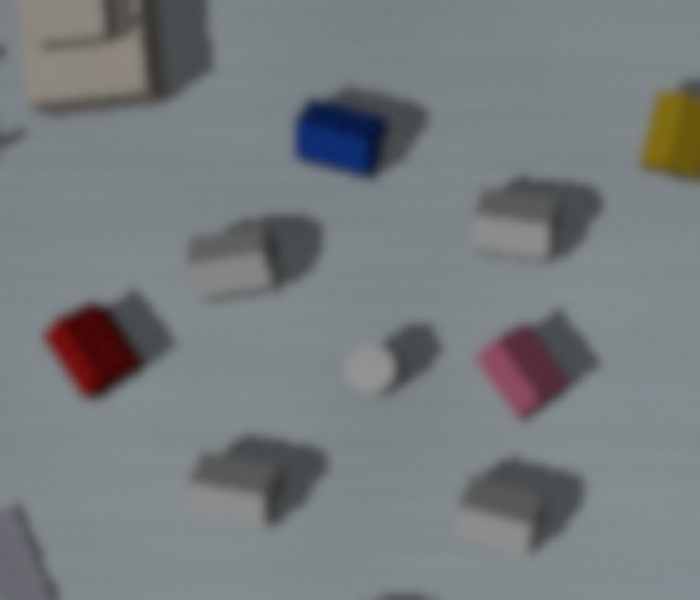

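View pics/cd.png

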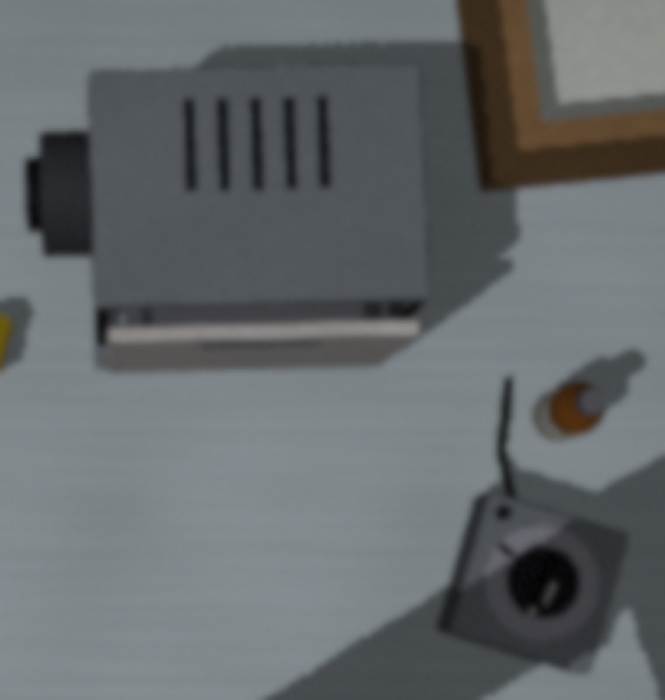

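View pics/cd2.png

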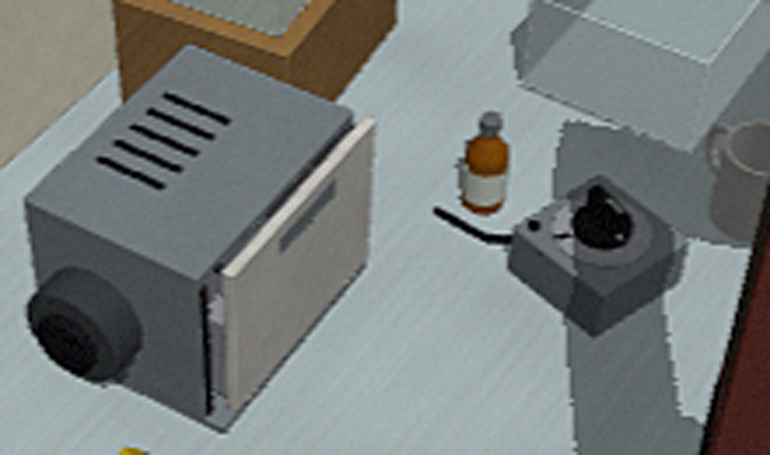

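```bash
python3 - <<'E'
from h import *
C=[cam(n) for n in('top','side')]
for nm,a,b in(('edgeL',(290.9,177.7),(256.3,178.9)),('edgeR',(379.7,175.1),(297.1,134.6))):
    print(nm,np.round(tri(C,[a,b]),4),np.round(onplane(C[0],a,.2),4),np.round(onplane(C[1],b,.2),4))
g=lambda x,y,s,ox,oy:(ox+x/s,oy+y/s)
T=C[0];S=C[1]
print('boxcorners',[np.round(onplane(S,g(x,y,3.5,190,100),.06),3) for x,y in((508,240),(598,295),(600,177),(686,232))])
print('knob bar',[np.round(onplane(S,g(x,y,3.5,190,100),.103),3) for x,y in((597,187),(628,212))],[np.round(onplane(T,g(x,y,3.5,260,80),.103),3) for x,y in((554,583),(535,610))])
print('disc ctr',np.round(onplane(T,g(543,580,3.5,260,80),.074),3))
print('mark',np.round(onplane(T,g(505,549,3.5,260,80),.062),3),np.round(onplane(S,g(563,236,3.5,190,100),.062),3))
print('glue',np.round(onplane(S,g(490,120,3.5,190,100),.11),3),np.round(onplane(T,g(592,400,3.5,260,80),.11),3))
for x,y in((222,190),(100,372),(263,470),(415,310)):
    print('house',np.round(onplane(S,g(x,y,4,170,220),.023),3))
for x,y in((515,222),(233,262),(235,485),(502,512)):
    print('houseT',np.round(onplane(T,g(x,y,5,120,150),.023),3))
E
```

```text
edgeL [0.6271 0.0184 0.1984] [0.6267 0.0183 0.2   ] [0.6264 0.0197 0.2   ]
edgeR [ 0.6332 -0.2118  0.194 ] [ 0.6324 -0.2105  0.2   ] [ 0.6295 -0.2058  0.2   ]
boxcorners [array([ 0.518, -0.272,  0.06 ]), array([ 0.415, -0.255,  0.06 ]), array([ 0.485, -0.398,  0.06 ]), array([ 0.383, -0.374,  0.06 ])]
knob bar [array([ 0.465, -0.339,  0.103]), array([ 0.426, -0.324,  0.103])] [array([ 0.45 , -0.331,  0.103]), array([ 0.429, -0.316,  0.103])]
disc ctr [ 0.452 -0.33   0.074]
mark [ 0.478 -0.303  0.062] [ 0.476 -0.303  0.062]
glue [ 0.59  -0.359  0.11 ] [ 0.593 -0.363  0.11 ]
house [0.601 0.219 0.023]
house [0.581 0.381 0.023]
house [0.448 0.379 0.023]
house [0.432 0.226 0.023]
houseT [0.606 0.216 0.023]
houseT [0.583 0.381 0.023]
houseT [0.453 0.378 0.023]
houseT [0.436 0.223 0.023]
```

Call:
play_rows(
  moves=[
    [[41,-31,0,0,0,0,0],[41,-31,0,0,0,0,0],[41,-31,0,0,0,0,0],[41,-31,0,0,0,0,0],[41,-31,0,0,0,0,0],[41,-31,0,0,0,0,0],[41,-31,0,0,0,0,0],[41,-31,0,0,0,-0.18,0],[0,0,0,0,0,-0.18,0],[0,0,0,0,0,-0.18,0],[0,0,0,0,0,-0.18,0],[0,0,0,0,0,-0.18,0]],
  ],
)

```text
time: 2.55
eef_pos: [0.4627, -0.1926, 0.2326]
orientation: [0.003, 0.778, 0.628, 0.001]
wrist_force: [-0.6, -0.2, 1.4]
opening: -0.0001
```

Call:
play_rows(
  moves=[
    [[0,0,0,0,0,-0.18,0],[0,0,0,0,0,-0.18,0],[0,0,0,0,0,-0.18,0],[0,0,0,0,0,-0.18,0],[0,0,0,0,0,-0.18,0],[0,0,0,0,0,-0.18,0],[0,0,0,0,0,-0.18,0],[0,0,0,0,0,-0.18,0],[0,0,0,0,0,-0.18,0]],
  ],
)

```text
time: 3.68
eef_pos: [0.4629, -0.1926, 0.2337]
orientation: [0.004, 0.054, 0.999, -0.002]
wrist_force: [-0.2, 0.2, -0.1]
opening: 0.0005
```

```bash
cat >> h.py <<'E'
def todo(x,y,z,th=None,o=None):
    "tool-frame shift (mm) and turn to target TCP; th = world angle of tool x"
    o=o or get_obs();w,a,b,c=o['orientation'];M=R.from_quat([a,b,c,w]).as_matrix()
    d=M.T@(np.array([x,y,z])-o['eef_pos'])*1000
    cur=np.arctan2(M[1,0],M[0,0])
    print('th now %.3f'%cur,'tilt',np.round(M[:2,2],4),'shift mm',np.round(d,1))
    if th is not None:
        T=np.array([[np.cos(th),np.sin(th),0],[np.sin(th),-np.cos(th),0],[0,0,-1]]).T
        T=np.column_stack([[np.cos(th),np.sin(th),0],[np.sin(th),-np.cos(th),0],[0,0,-1]])
        rv=R.from_matrix(M.T@T).as_rotvec();print('turn',np.round(rv,4),'shift in final frame',np.round(T.T@(np.array([x,y,z])-o['eef_pos'])*1000,1))
E
python3 - <<'E'
from h import *
o=st();print(np.round(o['joints'],2))
todo(.56,-.096,.16,np.pi+.025)
save(capture('wrist'),'w1',1.2)
E
```

```text
t 3.67 pos [ 0.4629 -0.1926  0.2337] q [ 0.004  0.054  0.999 -0.002] f [-0.2  0.2 -0.1] op 0.0005
[-0.55 -0.09  1.85  0.    1.38 -2.02]
th now 3.034 tilt [ 0.0069 -0.0042] shift mm [-85.6 106.7  74. ]
turn [-0.0039  0.007  -0.1323] shift in final frame [-99.4  94.1  73.7]
```

View pics/w1.png

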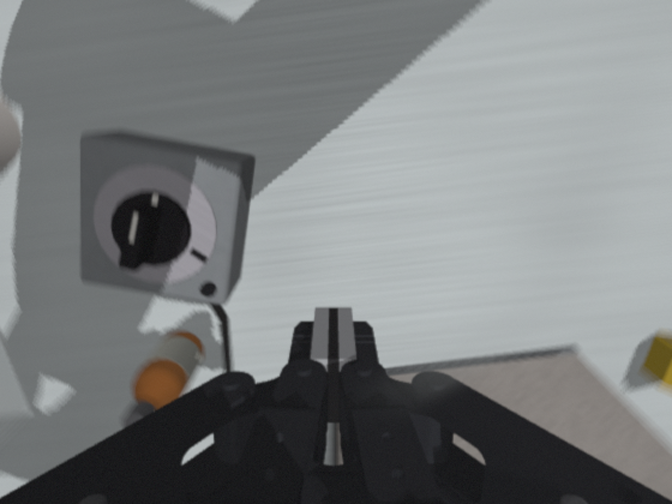

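The wrist view shows the knob near (150,228), pointing towards the robot, its mark at (199,255), and the panel at lower right. I'll approach the panel.

Call:
play_rows(
  moves=[
    [[-10,31,15,0,0.007,-0.13,0],[-20,32,20,0,0,0,0],[-20,31,20,0,0,0,0],[-20,0,19,0,0,0,0],[-20,0,0,0,0,0,0],[-9,0,0,0,0,0,0],[0,0,0,0,0,0,0]],
  ],
)

```text
time: 4.6
eef_pos: [0.5665, -0.0956, 0.1586]
orientation: [0.001, -0.007, 1.0, -0.003]
wrist_force: [-0.0, -0.4, -0.1]
opening: 0.0
```

```bash
python3 - <<'E'
from h import *
o=st();todo(.61,-.096,.16,np.pi+.025)
S=capture('side');save(S[100:240,190:370],'s2',4)
E
```

```text
t 4.6 pos [ 0.5665 -0.0956  0.1586] q [ 0.001 -0.007  1.    -0.003] f [-0.  -0.4 -0.1] op 0.0
th now -3.127 tilt [ 0.002 -0.006] shift mm [-43.4  -1.   -1.4]
turn [-0.006   0.0019 -0.0101] shift in final frame [-43.4  -1.5  -1.4]
```

View pics/s2.png

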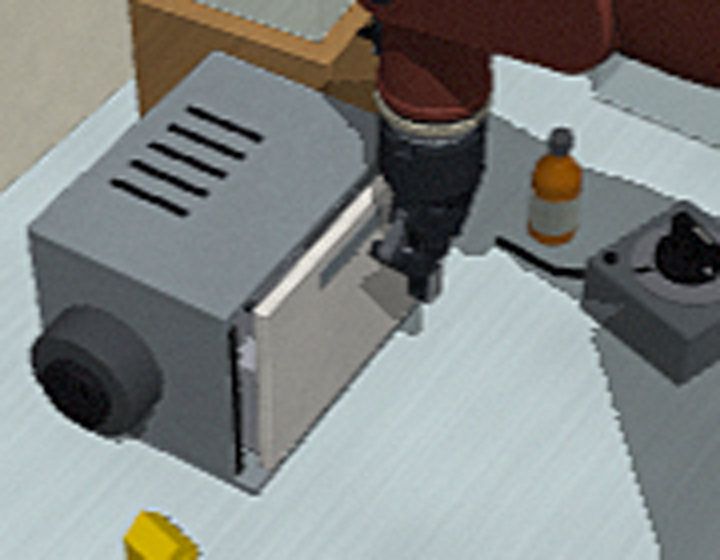

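The side view shows the fingers just in front of the mid-panel. I'll creep in until there is contact.

Call:
play_rows(
  moves=[
    [[-20,0,0,-0.006,0.002,-0.01,0],[-12,0,0,0,0,0,0],[-4,0,0,0,0,0,0],[0,0,0,0,0,0,0]],
  ],
)

```text
time: 5.15
eef_pos: [0.6016, -0.0957, 0.1597]
orientation: [-0.0, -0.011, 1.0, -0.0]
wrist_force: [-0.1, -0.4, 0.8]
opening: 0.0004
```

Call:
play_rows(
  moves=[
    [[-4,0,0,0,0,0,0],[0,0,0,0,0,0,0]],
  ],
)

```text
time: 5.4
eef_pos: [0.6052, -0.0956, 0.1597]
orientation: [-0.0, -0.011, 1.0, -0.0]
wrist_force: [0.2, -0.7, -0.5]
opening: 0.0001
```

Call:
play_rows(
  moves=[
    [[-4,0,0,0,0,0,0],[-3,0,0,0,0,0,0],[0,0,0,0,0,0,0]],
  ],
)

```text
time: 5.78
eef_pos: [0.6124, -0.0955, 0.1597]
orientation: [-0.0, -0.011, 1.0, -0.0]
wrist_force: [0.6, 0.6, -0.3]
opening: -0.0
```

Call:
play_rows(
  moves=[
    [[-3,0,0,0,0,0,0],[0,0,0,0,0,0,0]],
  ],
)

```text
time: 6.02
eef_pos: [0.6156, -0.0954, 0.1596]
orientation: [-0.001, -0.011, 1.0, -0.0]
wrist_force: [-0.4, 0.9, 0.3]
opening: -0.0001
```

Call:
play_rows(
  moves=[
    [[-2,0,0,0,0,0,0],[0,0,0,0,0,0,0]],
  ],
)

```text
time: 6.28
eef_pos: [0.6177, -0.0953, 0.1596]
orientation: [-0.001, -0.011, 1.0, -0.0]
wrist_force: [0.9, 0.5, 0.1]
opening: -0.0001
```

Call:
play_rows(
  moves=[
    [[-1.5,0,0,0,0,0,0],[0,0,0,0,0,0,0]],
  ],
)

```text
time: 6.52
eef_pos: [0.6189, -0.0953, 0.1595]
orientation: [-0.001, -0.011, 1.0, -0.0]
wrist_force: [-1.0, -0.6, 0.0]
opening: 0.0
```

Call:
play_rows(
  moves=[
    [[-1.5,0,0,0,0,0,0],[0,0,0,0,0,0,0]],
  ],
)

```text
time: 6.78
eef_pos: [0.6198, -0.0952, 0.1594]
orientation: [-0.002, -0.011, 1.0, -0.0]
wrist_force: [-3.0, -0.7, 2.1]
opening: 0.0002
```

Call:
play_rows(
  moves=[
    [[-1.5,0,0,0,0,0,0],[0,0,0,0,0,0,0]],
  ],
)

```text
time: 7.02
eef_pos: [0.6212, -0.0952, 0.1594]
orientation: [-0.002, -0.011, 1.0, -0.0]
wrist_force: [-3.0, 0.3, 1.3]
opening: 0.0001
```

Call:
play_rows(
  moves=[
    [[-2,0,0,0,0,0,0],[-1.5,0,0,0,0,0,0],[-1,0,0,0,0,0,0],[0,0,0,0,0,0,0]],
  ],
)

```text
time: 7.52
eef_pos: [0.6241, -0.0953, 0.1592]
orientation: [-0.004, -0.011, 1.0, -0.0]
wrist_force: [-4.0, -0.5, 1.8]
opening: -0.0001
```

Call:
play_rows(
  moves=[
    [[-1,0,0,0,0,0,0],[0,0,0,0,0,0,0],[0,0,0,0,0,0,0],[0,0,0,0,0,0,0],[0,0,0,0,0,0,0]],
  ],
)

```text
time: 8.15
eef_pos: [0.6246, -0.0953, 0.1593]
orientation: [-0.005, -0.011, 1.0, -0.0]
wrist_force: [-4.1, 0.1, 1.6]
opening: 0.0003
```

Call:
play_rows(
  moves=[
    [[-2,0,0,0,0,0,0],[-0.5,0,0,0,0,0,0],[-0.5,0,0,0,0,0,0],[-0.3,0,0,0,0,0,0],[-0.3,0,0,0,0,0,0],[-0.3,0,0,0,0,0,0]],
  ],
)

```text
time: 8.9
eef_pos: [0.6275, -0.0952, 0.1592]
orientation: [-0.007, -0.011, 1.0, 0.0]
wrist_force: [-4.3, 0.1, 2.4]
opening: 0.0001
```

Call:
play_rows(
  moves=[
    [[-0.5,0,0,0,0,0,0],[-0.4,0,0,0,0,0,0],[-0.4,0,0,0,0,0,0]],
  ],
)

```text
time: 9.28
eef_pos: [0.6291, -0.0952, 0.1592]
orientation: [-0.007, -0.011, 1.0, -0.0]
wrist_force: [-3.1, -0.6, 2.3]
opening: -0.0001
```

Call:
play_rows(
  moves=[
    [[0,0,0,0,0,0,0],[0,0,0,0,0,0,0],[0,0,0,0,0,0,0],[0,0,0,0,0,0,0]],
  ],
)

```text
time: 9.78
eef_pos: [0.6293, -0.0952, 0.1592]
orientation: [-0.006, -0.011, 1.0, -0.0]
wrist_force: [-4.0, -0.3, 1.9]
opening: 0.0001
```

Call:
play_rows(
  moves=[
    [[-1,0,0,0,0,0,0],[-1,0,0,0,0,0,0],[0,0,0,0,0,0,0]],
  ],
)

```text
time: 10.15
eef_pos: [0.6267, -0.096, 0.1586]
orientation: [-0.012, -0.011, 1.0, -0.0]
wrist_force: [-31.2, -9.6, 15.6]
opening: 0.0004
```

```bash
python3 - <<'E'
from h import *
o=st();todo(.61,-.096,.16,np.pi+.025)
S=capture('side');save(S[100:240,190:370],'s3',4)
E
```

```text
t 10.15 pos [ 0.6267 -0.096   0.1586] q [-0.012 -0.011  1.    -0.   ] f [-31.2  -9.6  15.6] op 0.0004
th now -3.120 tilt [-0.0244 -0.0012] shift mm [16.7  0.4 -1. ]
turn [-0.0006 -0.0244 -0.0038] shift in final frame [16.6  0.5 -1.4]
```

View pics/s3.png

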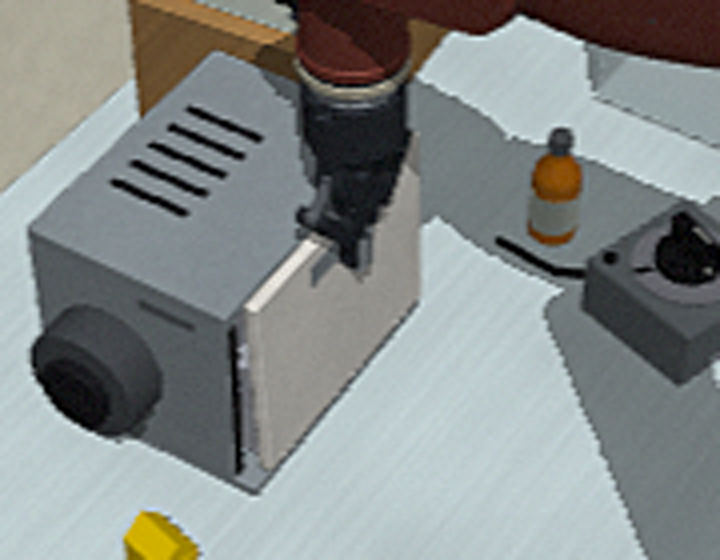

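That was the stop, at 31 N. The catch should be freed, so I'll retreat quickly.

Call:
play_rows(
  moves=[
    [[20,0,0,0,0,0,0],[50,0,0,0,0,0,0],[55,0,-20,0,-0.02,0,0],[30,0,-40,0,0,0,0],[0,0,-40,0,0,0,0],[0,0,0,0,0,0,85],[0,0,0,0,0,0,85],[0,0,0,0,0,0,85],[0,0,0,0,0,0,85],[0,0,0,0,0,0,85],[0,0,0,0,0,0,85],[0,0,0,0,0,0,85]],
  ],
)

```text
time: 11.7
eef_pos: [0.4717, -0.0988, 0.2594]
orientation: [0.002, -0.011, 1.0, 0.0]
wrist_force: [0.1, 0.9, -0.2]
opening: 0.0848
```

```bash
python3 - <<'E'
from h import *
o=st();todo(.45,.226,.23,np.pi)
S=capture('side');save(S[100:380,160:370],'s4',2.8)
E
```

```text
t 11.7 pos [ 0.4717 -0.0988  0.2594] q [ 0.002 -0.011  1.     0.   ] f [ 0.1  0.9 -0.2] op 0.0848
th now -3.120 tilt [0.005  0.0003] shift mm [ 15.  325.2  29.4]
turn [0.0002 0.005  0.0213] shift in final frame [ 21.7 324.8  29.4]
```

View pics/s4.png

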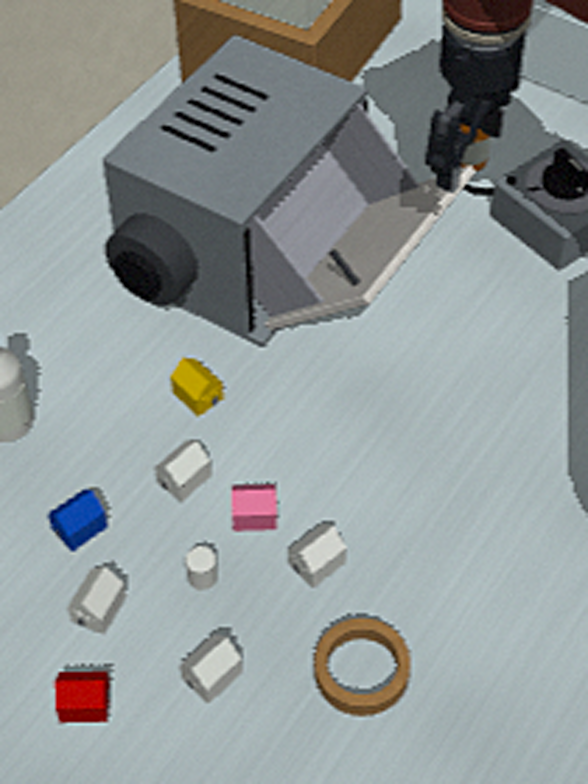

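The hopper is fully open (V-shaped bin visible) and the four white houses are unmoved. I'll go above them for a wrist view.

Call:
play_rows(
  moves=[
    [[-5,50,-14,0,0,0.02,85],[-7,50,-14,0,0,0,85],[-8,50,-14,0,0,0,85],[-8,50,-14,0,0,0,85],[-8,50,-14,0,0,0,85],[-8,50,-14,0,0,0,85],[-8,50,-14,0,0,0,85],[-6,45,-6,0,0,0,85],[0,0,0,0,0,0,85]],
  ],
)

```text
time: 12.88
eef_pos: [0.5307, 0.308, 0.3672]
orientation: [0.004, 0.002, 1.0, 0.001]
wrist_force: [-0.2, 0.3, -0.1]
opening: 0.0851
```

```bash
python3 - <<'E'
from h import *
o=st();C=cam('wrist',o)
W=capture('wrist');save(W,'w2',1.4)
for X in ((.603,.218),(.582,.381),(.45,.379),(.434,.225)): print(np.round(proj(C,[*X,.023])*1.4))
for m in masks_of('wrist','house1_mid'): print(round(m['score'],2),np.round(np.array(m['xy'])*1.4),m['mask'].sum(),np.round(W[m['mask']].mean(0)))
E
```

```text
t 12.88 pos [0.5307 0.308  0.3672] q [0.004 0.002 1.    0.001] f [-0.2  0.3 -0.1] op 0.0851
[301. 282.]
[460. 262.]
[463. 125.]
[297. 108.]
0.59 [463. 128.] 1089 [138. 137. 133.]
```

View pics/w2.png

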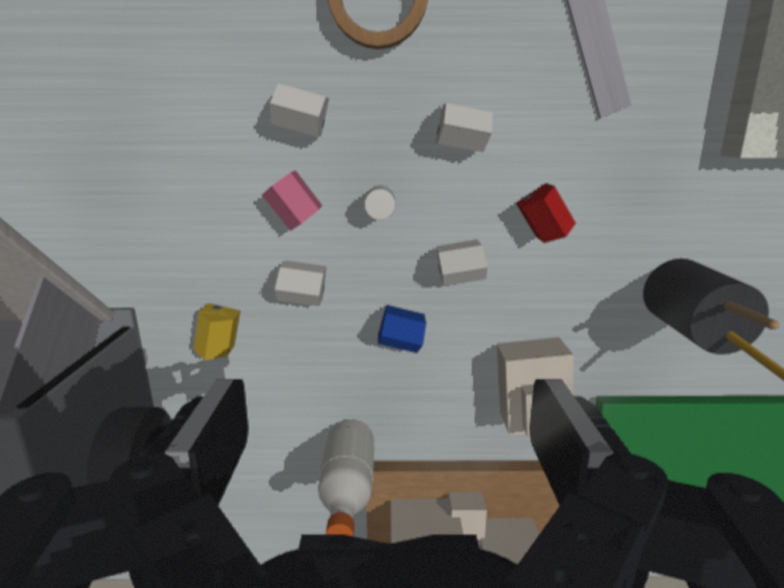

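```bash
python3 - <<'E'
from h import *
W=cv2.imread('pics/w2.png')
W=cv2.resize(W,(560,420),interpolation=cv2.INTER_AREA)
def c(x,y): return cv2.resize(W[y:y+56,x:x+70],None,fx=5.5,fy=5.5,interpolation=cv2.INTER_CUBIC)
a=np.vstack([np.hstack([c(178,50),c(297,62)]),np.hstack([c(180,175),c(295,160)])])
cv2.imwrite('pics/w2c.png',a)
E
```

```text
(no output)
```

View pics/w2c.png

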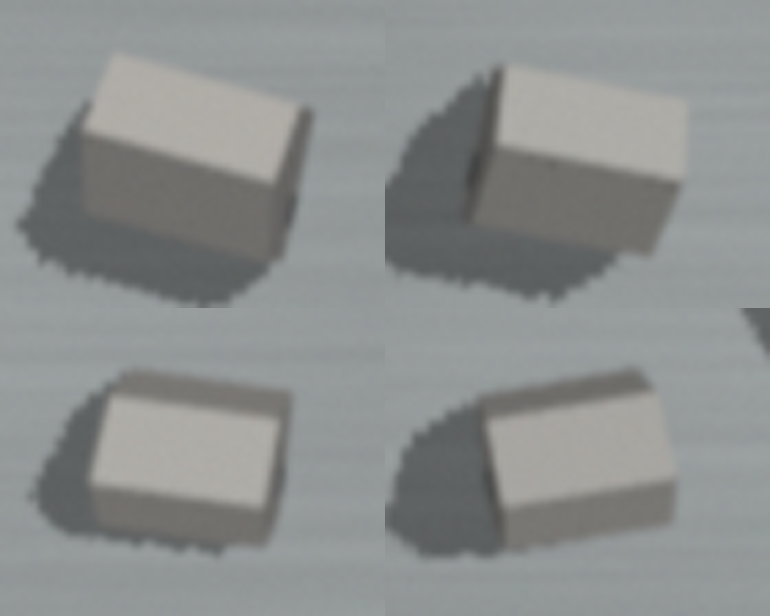

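The crops confirm white gabled houses. The ridge is the lower edge of each bright slope, so I'll back-project the ridge ends at z = 46 mm.

```bash
cat > ridge.py <<'E'
from h import *
def ridge(C,p,q,z=.046):
    a=onplane(C,p,z);b=onplane(C,q,z);m=(a+b)/2;d=b-a
    L=np.hypot(*d[:2]);ang=np.arctan2(d[1],d[0])
    # want tool y along ridge: tool y angle = th-pi/2 ; th near pi
    th=ang+np.pi/2
    while th<np.pi/2: th+=np.pi
    while th>3*np.pi/2: th-=np.pi
    return m[:2],L,th
E
python3 - <<'E'
from ridge import *
o=get_obs();C=cam('wrist',o)
f=5.5
for n,(tx,ty),(ix,iy),p,q in (('A',(0,308),(180,175),(90,485),(265,508)),('B',(385,308),(295,160),(505,508),(675,480)),('C',(385,0),(297,62),(495,147),(682,181)),('D',(0,0),(178,50),(84,132),(274,184))):
    g=lambda u:((u[0]-tx)/f+ix,(u[1]-ty)/f+iy)
    m,L,th=ridge(C,g(p),g(q));print(n,np.round(m,4),round(L,4),round(th-np.pi,3))
todo(.434,.225,.1,np.pi)
E
```

```text
A [0.6066 0.215 ] 0.0441 -0.146
B [0.5855 0.38  ] 0.0424 0.164
C [0.4531 0.3767] 0.0434 -0.177
D [0.4368 0.2238] 0.0434 -0.262
th now 3.135 tilt [ 0.007  -0.0001] shift mm [ 98.1 -80.9 266.3]
turn [-0.0001  0.007  -0.0063] shift in final frame [ 96.7 -80.3 266.9]
```

```bash
python3 - <<'E'
from h import *
todo(.4368,.2238,.10,np.pi-.262)
E
```

```text
th now 3.135 tilt [ 0.007  -0.0001] shift mm [ 95.3 -82.1 266.3]
turn [0.0008 0.007  0.2557] shift in final frame [  69.6 -103.1  266.9]
```

Call:
play_rows(
  moves=[
    [[0,0,0,0,0.007,0.128,72],[0,0,0,0,0,0.128,72],[12,-17,44,0,0,0,72],[12,-17,44,0,0,0,72],[12,-17,44,0,0,0,72],[12,-17,44,0,0,0,72],[12,-17,44,0,0,0,72],[10,-17,40,0,0,0,72],[0,0,0,0,0,0,72]],
  ],
)

```text
time: 14.1
eef_pos: [0.4327, 0.2098, 0.0997]
orientation: [0.001, 0.143, 0.99, -0.001]
wrist_force: [0.8, -0.3, 0.0]
opening: 0.072
```

```bash
python3 - <<'E'
from h import *
o=st();C=cam('wrist',o)
W=capture('wrist');save(W,'w3',1.4);print(np.round(proj(C,[.4368,.2238,.046])*1.4))
todo(.4368,.2238,.006,np.pi-.262)
E
```

```text
t 14.1 pos [0.4327 0.2098 0.0997] q [ 0.001  0.143  0.99  -0.001] f [ 0.8 -0.3  0. ] op 0.072
[423. 324.]
th now 2.855 tilt [ 0.0068 -0.0011] shift mm [ 2.9 12.7 96.2]
turn [ 0.0008  0.0068 -0.025 ] shift in final frame [ 1.9 12.8 96.2]
```

View pics/w3.png

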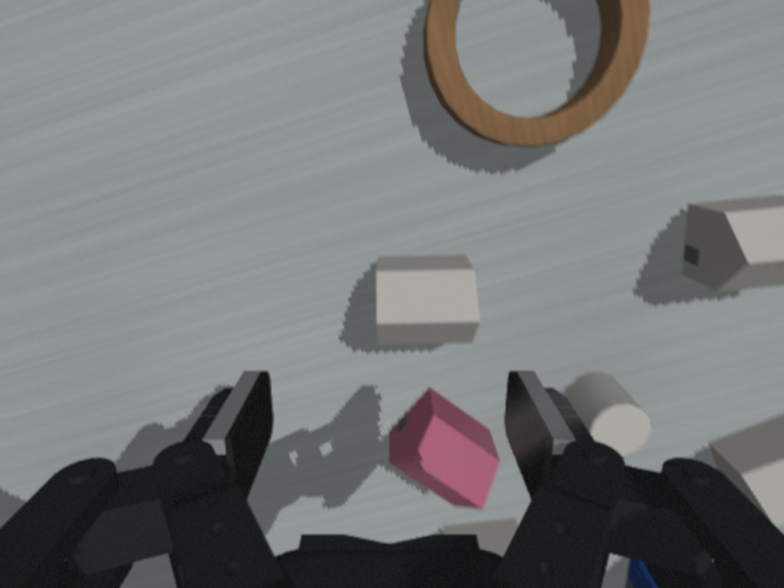

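```bash
python3 - <<'E'
from ridge import *
C=cam('wrist');s=1.4
m,L,th=ridge(C,(377/s,323/s),(480/s,321/s));print(np.round(m,4),L,th)
todo(*m,.006,th)
E
```

```text
[0.4403 0.2275] 0.04428018502807254 2.8745963426519396
th now 2.855 tilt [ 0.0068 -0.0011] shift mm [ 0.5 17.2 96.2]
turn [ 0.0008  0.0068 -0.02  ] shift in final frame [-0.5 17.3 96.2]
```

Call:
play_rows(
  moves=[
    [[1,8,20,0,0.005,-0.02,72],[0,8,35,0,0,0,72],[0,0,25,0,0,0,72],[0,0,15,0,0,0,72],[0,0,0,0,0,0,30],[0,0,0,0,0,0,30],[0,0,0,0,0,0,30],[0,0,0,0,0,0,30]],
  ],
  grip_force=50,
)

```text
time: 15.15
eef_pos: [0.4581, 0.2316, 0.0227]
orientation: [0.015, 0.135, 0.991, 0.007]
wrist_force: [0.3, 0.3, -1.3]
opening: 0.0424
```

```bash
python3 - <<'E'
from h import *
o=st();print(np.round(o['joints'],2),np.round(o['torque'],2))
W=capture('wrist');save(W,'w4',1.4)
S=capture('side');save(S[200:360,170:330],'s5',4)
E
```

```text
t 15.15 pos [0.4581 0.2316 0.0227] q [0.015 0.135 0.991 0.007] f [ 0.3  0.3 -1.3] op 0.0424
[ 0.31  0.19  1.99 -0.    0.92 -0.99] [0.02 0.01 0.03]
```

View pics/w4.png

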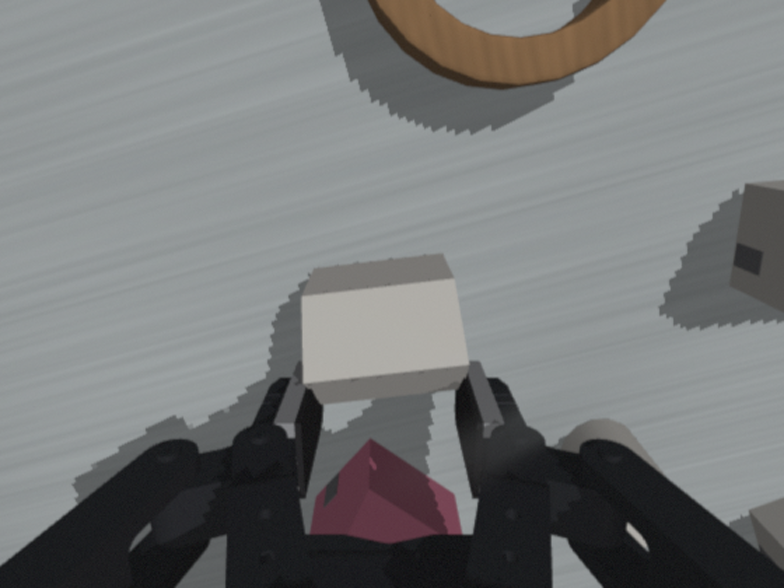

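View pics/s5.png

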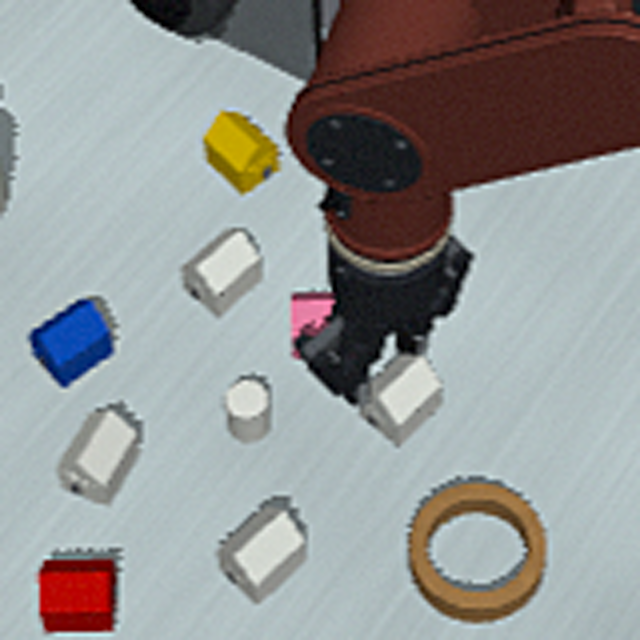

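The TCP ended 18 mm too far forward and too high, so only the pad edges hold the house. I'll open, rise, and redo it with readings at each step.

Call:
play_rows(
  moves=[
    [[0,0,0,0,0,0,72],[0,0,0,0,0,0,72],[0,0,-30,0,0,0,72],[10,0,-30,0,0,0,72],[0,0,0,0,0,0,72]],
  ],
)

```text
time: 15.88
eef_pos: [0.4455, 0.2334, 0.083]
orientation: [0.014, 0.135, 0.991, 0.007]
wrist_force: [0.6, 0.3, -0.4]
opening: 0.0718
```

```bash
python3 - <<'E'
from h import *
o=st()
W=capture('wrist');save(W,'w5',1.4)
todo(.4400,.2270,.05,2.8746)
E
```

```text
t 15.88 pos [0.4455 0.2334 0.083 ] q [0.014 0.135 0.991 0.007] f [ 0.6  0.3 -0.4] op 0.0718
th now 2.871 tilt [0.0285 0.0086] shift mm [ 3.9 -7.6 31.5]
turn [ 0.0158  0.0252 -0.0031] shift in final frame [ 3.2 -7.1 31.7]
```

View pics/w5.png

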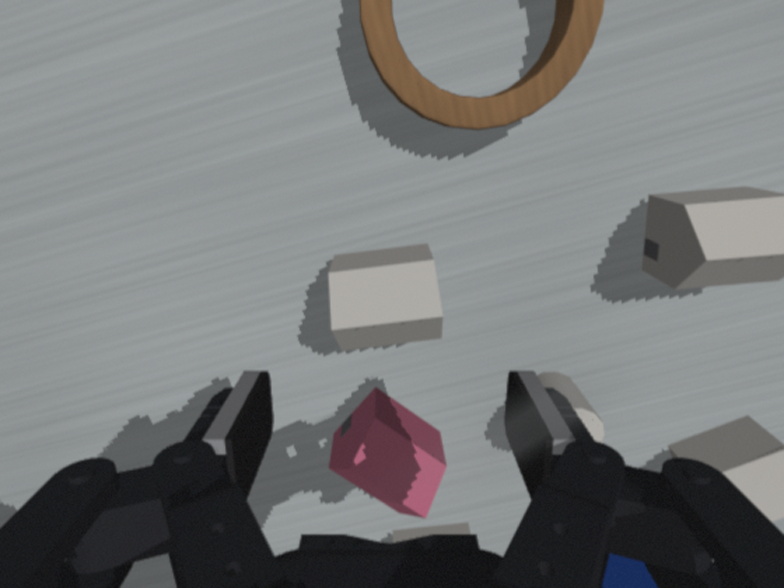

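```bash
python3 - <<'E'
from ridge import *
C=cam('wrist');s=1.4
m,L,th=ridge(C,(331/s,331/s),(442/s,317/s));print(np.round(m,4),L,th)
todo(*m,.05,th)
for n in('side','top'):print(n,np.round(proj(cam(n),[*m,.046])))
S=capture('side');save(S[280:315,250:290],'s6',12)
E
```

```text
[0.4384 0.2346] 0.04316158191994139 3.0006013779649794
th now 2.871 tilt [0.0285 0.0086] shift mm [ 7.5 -0.7 31.5]
turn [ 0.0142  0.0261 -0.1291] shift in final frame [ 6.7  0.7 31.7]
side [270. 294.]
top [215. 252.]
```

View pics/s6.png

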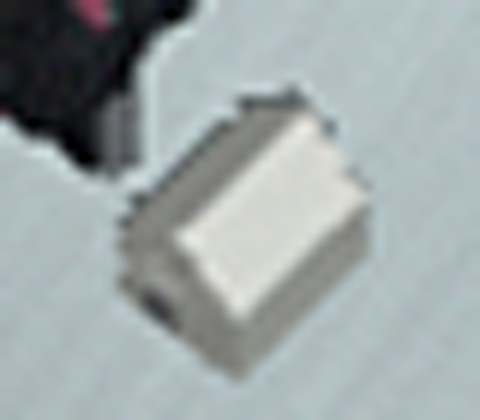

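Call:
play_rows(
  moves=[
    [[4,0,0,0.014,0.026,-0.129,72],[3,1,15,0,0,0,72],[0,0,15,0,0,0,72],[0,0,0,0,0,0,72]],
  ],
)

```text
time: 16.48
eef_pos: [0.4344, 0.2337, 0.0437]
orientation: [-0.004, 0.072, 0.997, -0.002]
wrist_force: [-0.0, -0.3, 0.3]
opening: 0.0722
```

```bash
python3 - <<'E'
from h import *
o=st();todo(.4384,.2346,.01,3.0006)
E
```

```text
t 16.48 pos [0.4344 0.2337 0.0437] q [-0.004  0.072  0.997 -0.002] f [-0.  -0.3  0.3] op 0.0722
th now 2.998 tilt [-0.0086 -0.0031] shift mm [-4.1  1.6 33.6]
turn [-0.0043 -0.0081 -0.0025] shift in final frame [-3.9  1.5 33.7]
```

Call:
play_rows(
  moves=[
    [[-4,1,12,-0.004,-0.008,0,72],[0,0,12,0,0,0,72],[0,0,0,0,0,0,72],[0,0,0,0,0,0,72]],
  ],
)

```text
time: 16.98
eef_pos: [0.4385, 0.2339, 0.0173]
orientation: [0.0, 0.072, 0.997, -0.0]
wrist_force: [0.1, -0.4, -0.2]
opening: 0.0717
```

```bash
python3 - <<'E'
from h import *
o=st();todo(.4384,.2346,.01,3.0006)
E
```

```text
t 16.98 pos [0.4385 0.2339 0.0173] q [ 0.     0.072  0.997 -0.   ] f [ 0.1 -0.4 -0.2] op 0.0717
th now 2.996 tilt [-0.     -0.0003] shift mm [0.2 0.7 7.3]
turn [-0.0003  0.     -0.0041] shift in final frame [0.2 0.7 7.3]
```

Now down to ~11 mm, then close gradually and watch for the tips touching the table.

Call:
play_rows(
  moves=[
    [[0,0,6,0,0,0,72],[0,0,0,0,0,0,55],[0,0,0,0,0,0,30]],
  ],
)

```text
time: 17.35
eef_pos: [0.4397, 0.2343, 0.0122]
orientation: [0.001, 0.072, 0.997, 0.0]
wrist_force: [-2.0, -1.1, -0.4]
opening: 0.043
```

Call:
play_rows(
  moves=[
    [[0,0,0,0,0,0,30],[0,0,0,0,0,0,30]],
  ],
)

```text
time: 17.6
eef_pos: [0.4398, 0.2344, 0.0125]
orientation: [0.001, 0.073, 0.997, 0.0]
wrist_force: [0.7, -0.1, -1.1]
opening: 0.0433
```

Call:
play_rows(
  moves=[
    [[0,0,-40,0,0,-0.085,30],[0,0,-60,0,0,-0.085,30],[-10,-30,-60,0,0,0,30],[-20,-50,-50,0,0,0,30],[-20,-50,0,0,0,0,30],[-20,-50,0,0,0,0,30],[-20,-50,0,0,0,0,30],[-20,-50,0,0,0,0,30],[-10,-40,0,0,0,0,30],[0,-30,0,0,0,0,30],[0,0,0,0,0,0,30]],
  ],
)

```text
time: 18.98
eef_pos: [0.5694, -0.1134, 0.2172]
orientation: [0.002, -0.017, 1.0, -0.001]
wrist_force: [-0.1, 0.2, 0.3]
opening: 0.0435
```

```bash
python3 - <<'E'
from h import *
o=st();todo(.588,-.134,.125,3.167)
W=capture('wrist');save(W,'w6',1.2)
E
```

```text
t 18.98 pos [ 0.5694 -0.1134  0.2172] q [ 0.002 -0.017  1.    -0.001] f [-0.1  0.2  0.3] op 0.0435
th now -3.108 tilt [ 0.0038 -0.0017] shift mm [-17.6 -21.   92.3]
turn [-0.0019  0.0037  0.0079] shift in final frame [-18.1 -21.1  92.2]
```

View pics/w6.png

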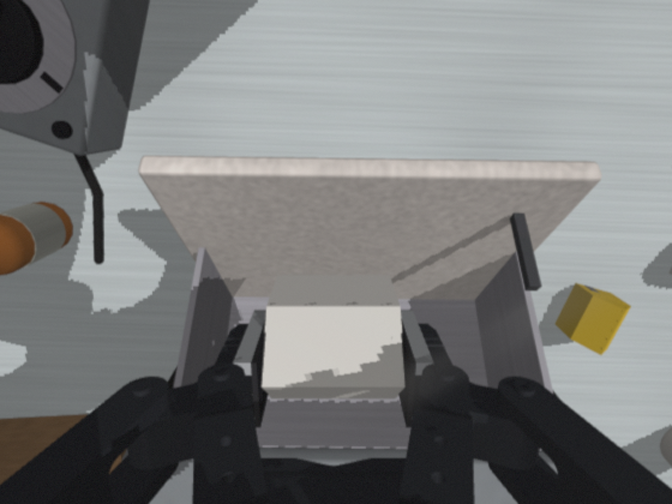

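Call:
play_rows(
  moves=[
    [[-9,-10,20,0,0.003,0,30],[-9,-8,30,0,0,0,30],[0,0,25,0,0,0,30],[0,0,10,0,0,0,30],[0,0,0,0,0,0,30]],
  ],
)

```text
time: 19.65
eef_pos: [0.589, -0.124, 0.1311]
orientation: [0.001, -0.02, 1.0, 0.0]
wrist_force: [-0.6, 0.0, -0.2]
opening: 0.0431
```

Call:
play_rows(
  moves=[
    [[0,0,0,0,0,0,64],[0,0,0,0,0,0,64],[0,0,0,0,0,0,64],[0,0,-40,0,0,0,64],[0,20,-50,0,0,0,70],[0,40,-50,0,0,0,72],[0,50,-20,0,0,0,72],[5,50,0,0,0,0,72],[10,50,0,0,0,0,72],[10,50,0,0,0,0,72],[0,0,0,0,0,0,72]],
  ],
)

```text
time: 21.02
eef_pos: [0.5555, 0.1406, 0.3043]
orientation: [0.009, -0.018, 1.0, 0.0]
wrist_force: [-0.6, -0.7, 0.3]
opening: 0.0717
```

```bash
python3 - <<'E'
from h import *
o=st();todo(.60,.24,.22,np.pi-.146)
S=capture('side');save(S[80:380,160:370],'s7',2.6)
W=capture('wrist');save(W,'w7',1.2)
E
```

```text
t 21.02 pos [0.5555 0.1406 0.3043] q [ 0.009 -0.018  1.     0.   ] f [-0.6 -0.7  0.3] op 0.0717
th now -3.106 tilt [0.0178 0.0009] shift mm [-46.6  97.7  85.2]
turn [0.0019 0.0177 0.1819] shift in final frame [-29.6 104.8  84.3]
```

View pics/s7.png

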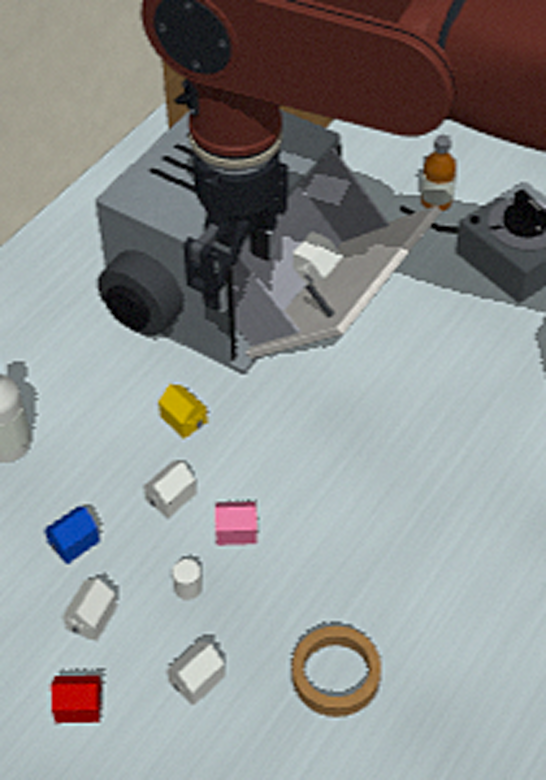

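View pics/w7.png

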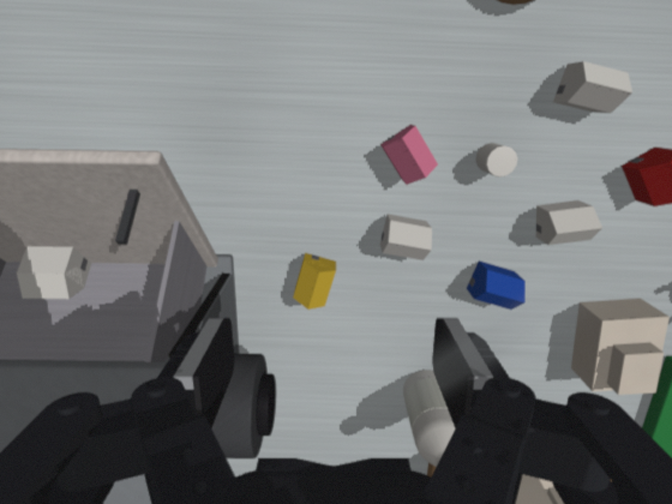

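House D is in the bin. I'll approach A and check the yellow house's clearance.

```bash
python3 - <<'E'
from ridge import *
C=cam('wrist');s=1.2
print('yellow corners',[np.round(onplane(C,(u/s,v/s),.0),3) for u,v in((306,252),(336,266),(322,305),(294,297))])
m,L,th=ridge(C,(382/s,250/s),(431/s,258/s));print('A',np.round(m,4),L,th)
todo(.6066,.215,.09,np.pi-.146)
E
```

```text
yellow corners [array([0.633, 0.11 , 0.   ]), array([0.648, 0.144, 0.   ]), array([0.697, 0.13 , 0.   ]), array([0.688, 0.097, 0.   ])]
A [0.6152 0.2134] 0.05018495424525302 3.0042281161912756
th now -3.109 tilt [ 0.0179 -0.0005] shift mm [-48.9  75.8 215. ]
turn [0.0006 0.0179 0.1788] shift in final frame [-38.5  83.7 214.1]
```

Yellow sits at y≤0.144, so it is clear of the fingers. Now over A.

Call:
play_rows(
  moves=[
    [[0,0,0,0,0.018,0.179,66],[-6,14,35,0,0,0,66],[-6,14,35,0,0,0,66],[-6,14,35,0,0,0,66],[-6,14,35,0,0,0,66],[-6,14,30,0,0,0,66],[-4,8,20,0,0,0,66],[0,0,0,0,0,0,66],[0,0,0,0,0,0,66]],
  ],
)

```text
time: 22.25
eef_pos: [0.6111, 0.1951, 0.1111]
orientation: [0.003, 0.085, 0.996, -0.002]
wrist_force: [0.1, 0.0, 0.4]
opening: 0.0661
```

```bash
python3 - <<'E'
from h import *
o=st()
W=capture('wrist');save(W,'w8',1.4)
todo(.6066,.215,.05,np.pi-.146)
E
```

```text
t 22.25 pos [0.6111 0.1951 0.1111] q [ 0.003  0.085  0.996 -0.002] f [0.1 0.  0.4] op 0.0661
th now 2.971 tilt [ 0.0052 -0.0036] shift mm [ 8.1 19.1 61.1]
turn [-0.0027  0.0057 -0.025 ] shift in final frame [ 7.2 19.1 61.2]
```

View pics/w8.png

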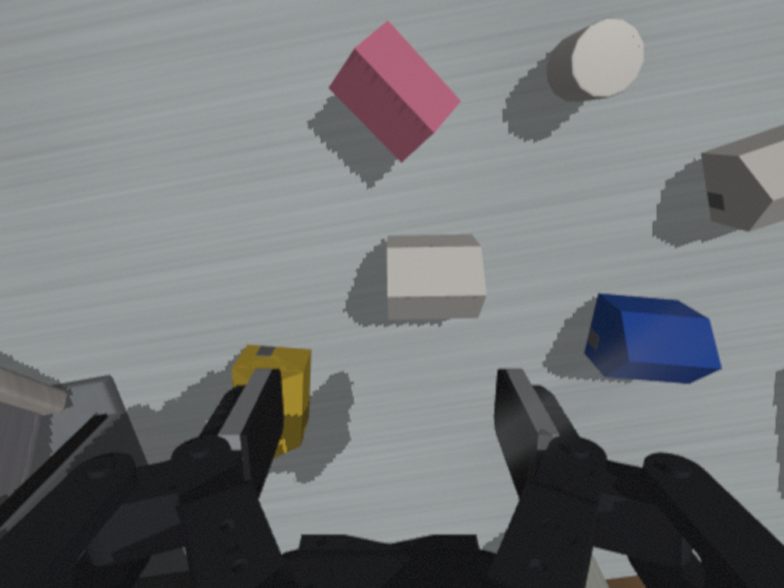

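```bash
python3 - <<'E'
from ridge import *
C=cam('wrist');s=1.4
m,L,th=ridge(C,(388/s,296/s),(486/s,295/s));print(np.round(m,4),L,th)
todo(*m,.012,th)
for n in('side','top'):print(n,np.round(proj(cam(n),[*m,.046]),1))
S=capture('side');save(S[245:290,205:250],'s9',12)
E
```

```text
[0.6059 0.2177] 0.043249901712806765 2.9818051304694775
th now 2.971 tilt [ 0.0052 -0.0036] shift mm [ 9.5 21.7 99.1]
turn [-0.0027  0.0057 -0.0112] shift in final frame [ 8.7 21.5 99.2]
side [223.9 261.7]
top [221.5 193.5]
```

View pics/s9.png

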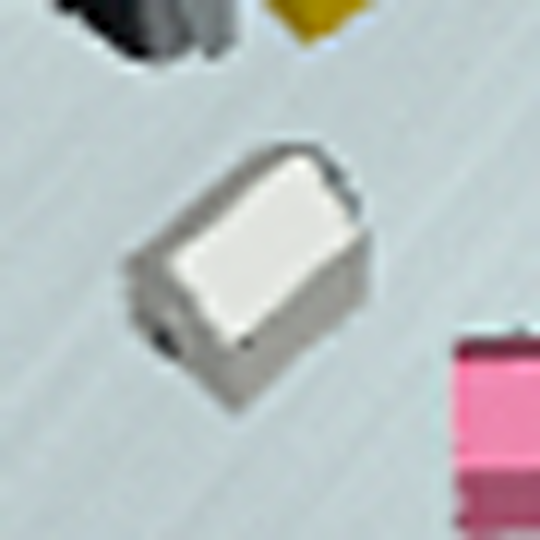

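Call:
play_rows(
  moves=[
    [[5,10,0,-0.003,0.006,-0.011,66],[3,9,20,0,0,0,66],[0,0,30,0,0,0,66],[0,0,0,0,0,0,66],[0,0,0,0,0,0,66]],
  ],
)

```text
time: 22.98
eef_pos: [0.6068, 0.2186, 0.0617]
orientation: [0.002, 0.079, 0.997, 0.001]
wrist_force: [0.7, -0.2, -0.5]
opening: 0.0661
```

```bash
python3 - <<'E'
from h import *
o=st();todo(.6055,.2170,.012,2.9818)
E
```

```text
t 22.98 pos [0.6068 0.2186 0.0617] q [0.002 0.079 0.997 0.001] f [ 0.7 -0.2 -0.5] op 0.0661
th now 2.984 tilt [0.0042 0.0024] shift mm [ 1.2 -2.  49.7]
turn [0.003  0.0037 0.0018] shift in final frame [ 1.  -1.8 49.7]
```

Call:
play_rows(
  moves=[
    [[1,-2,15,0.003,0.004,0,66],[0,0,20,0,0,0,66],[0,0,10,0,0,0,66],[0,0,4,0,0,0,66],[0,0,0,0,0,0,66]],
  ],
)

```text
time: 23.6
eef_pos: [0.606, 0.2168, 0.0102]
orientation: [0.0, 0.079, 0.997, 0.0]
wrist_force: [0.1, -0.3, -0.2]
opening: 0.0658
```

Call:
play_rows(
  moves=[
    [[0,0,0,0,0,0,30],[0,0,0,0,0,0,30],[0,0,0,0,0,0,30]],
  ],
)

```text
time: 23.98
eef_pos: [0.6072, 0.217, 0.0117]
orientation: [0.002, 0.079, 0.997, 0.0]
wrist_force: [0.7, -0.8, -0.1]
opening: 0.0433
```

Call:
play_rows(
  moves=[
    [[0,0,-40,0,0,-0.09,30],[0,0,-60,0,0,-0.09,30],[10,0,-60,0,0,0,30],[10,-30,-45,0,0,0,30],[10,-50,0,0,0,0,30],[0,-50,0,0,0,0,30],[0,-50,0,0,0,0,30],[0,-50,0,0,0,0,30],[0,-30,0,0,0,0,30],[0,0,0,0,0,0,30],[0,0,0,0,0,0,30]],
  ],
)

```text
time: 25.35
eef_pos: [0.5829, -0.0506, 0.2255]
orientation: [0.004, -0.015, 1.0, -0.0]
wrist_force: [0.3, 0.5, -1.0]
opening: 0.0435
```

```bash
python3 - <<'E'
from h import *
o=st();todo(.587,-.058,.127,3.167)
W=capture('wrist');save(W,'w10',1.2)
E
```

```text
t 25.35 pos [ 0.5829 -0.0506  0.2255] q [ 0.004 -0.015  1.    -0.   ] f [ 0.3  0.5 -1. ] op 0.0435
th now -3.112 tilt [ 0.0074 -0.0008] shift mm [-3.1 -7.4 98.5]
turn [-0.001   0.0074  0.0045] shift in final frame [-3.9 -7.5 98.5]
```

View pics/w10.png

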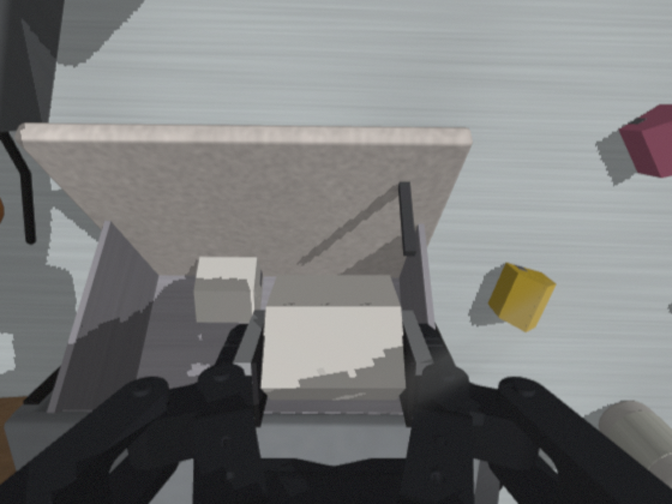

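Call:
play_rows(
  moves=[
    [[-2,-4,25,0,0.007,0,30],[-1,-3,35,0,0,0,30],[0,0,25,0,0,0,30],[0,0,5,0,0,0,30],[0,0,0,0,0,0,30]],
  ],
)

```text
time: 26.02
eef_pos: [0.588, -0.0515, 0.1352]
orientation: [0.002, -0.019, 1.0, -0.001]
wrist_force: [0.6, -2.0, -0.8]
opening: 0.0432
```

Call:
play_rows(
  moves=[
    [[0,0,0,0,0,0,60],[0,0,0,0,0,0,60],[0,0,0,0,0,0,60],[0,0,-40,0,0,0,60],[0,20,-50,0,0,0,66],[0,50,-50,0,0,0,66],[0,55,-20,0,0,0,66],[5,55,0,0,0,0,66],[10,55,0,0,0,0,66],[10,50,0,0,0,0,66],[0,50,0,0,0,0,66]],
  ],
)

```text
time: 27.4
eef_pos: [0.5529, 0.283, 0.3058]
orientation: [0.014, -0.018, 1.0, -0.003]
wrist_force: [0.5, 0.8, -0.2]
opening: 0.0662
```

```bash
python3 - <<'E'
from h import *
o=st();
S=capture('side');save(S[80:380,160:370],'s11',2.6)
W=capture('wrist');save(W,'w11',1.4)
E
```

```text
t 27.4 pos [0.5529 0.283  0.3058] q [ 0.014 -0.018  1.    -0.003] f [ 0.5  0.8 -0.2] op 0.0662
```

View pics/s11.png

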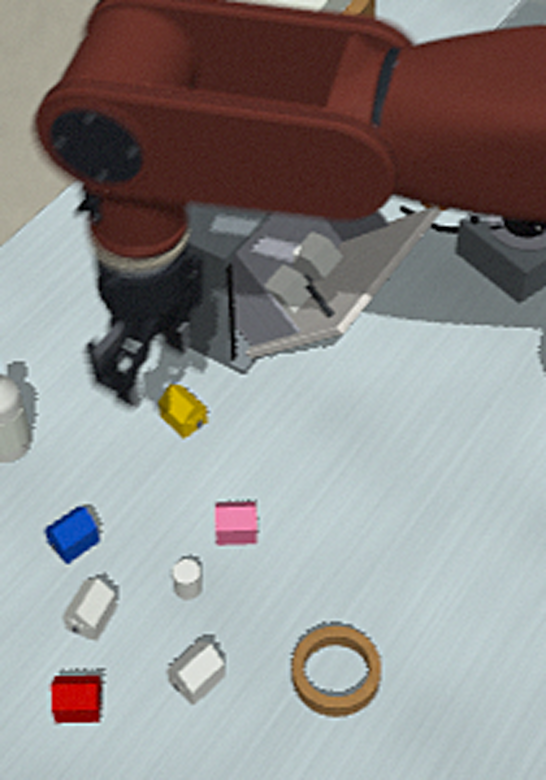

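View pics/w11.png

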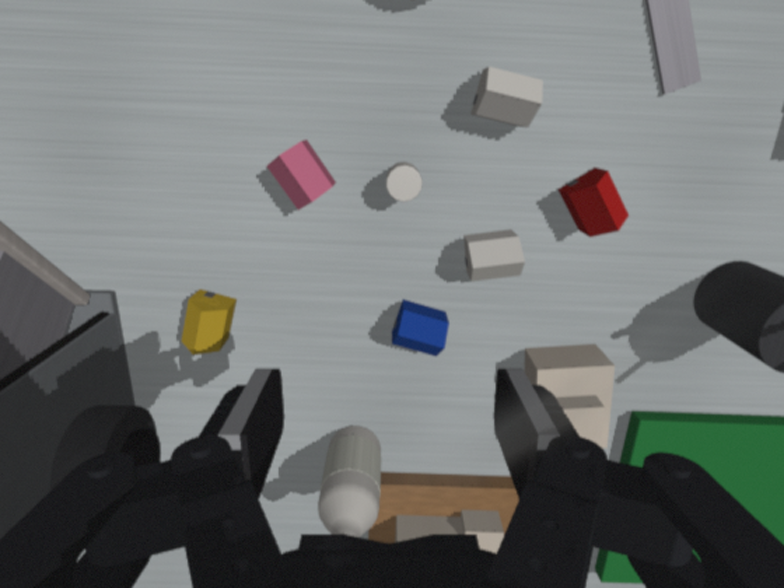

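Two houses are in the bin and two white ones remain. Next is B, at wrist (493,255), ridge ends ≈(474,280)-(523,274).

```bash
python3 - <<'E'
from ridge import *
C=cam('wrist');s=1.4
m,L,th=ridge(C,(474/s,280/s),(523/s,274/s));print(np.round(m,4),L,th)
m,L,th=ridge(C,(478/s,98/s),(532/s,126/s));print('C',np.round(m,4),L,th)
print('blue',[np.round(onplane(C,(u/s,v/s),.0)[:2],3) for u,v in((395,345),(440,355),(448,325),(402,300))])
todo(.5855,.380,.09,3.30)
E
```

```text
[0.5954 0.3801] 0.04147853757891366 3.3134107753509943
C [0.4639 0.3702] 0.04703972554406576 2.742267441037847
blue [array([0.685, 0.297]), array([0.694, 0.342]), array([0.661, 0.348]), array([0.637, 0.301])]
th now -3.100 tilt [ 0.0279 -0.0043] shift mm [-31.1  93.7 215.8]
turn [-0.007   0.0273 -0.1172] shift in final frame [-47.6  87.6 215.3]
```

Call:
play_rows(
  moves=[
    [[0,0,0,-0.007,0.027,-0.117,66],[-7,15,35,0,0,0,66],[-7,15,35,0,0,0,66],[-7,15,35,0,0,0,66],[-7,15,35,0,0,0,66],[-6,14,35,0,0,0,66],[-4,6,15,0,0,0,66],[0,0,0,0,0,0,66],[0,0,0,0,0,0,66]],
  ],
)

```text
time: 28.62
eef_pos: [0.5819, 0.3774, 0.1238]
orientation: [0.008, -0.083, 0.996, 0.004]
wrist_force: [0.1, 0.9, 1.3]
opening: 0.0658
```

```bash
python3 - <<'E'
from h import *
o=st()
W=capture('wrist');save(W,'w12',1.4)
S=capture('side');save(S[290:335,180:225],'s12',12)
todo(.5855,.38,.05,3.3)
E
```

```text
t 28.62 pos [0.5819 0.3774 0.1238] q [ 0.008 -0.083  0.996  0.004] f [0.1 0.9 1.3] op 0.0658
th now -2.975 tilt [0.0149 0.0092] shift mm [-2.7  1.5 74.1]
turn [0.0067 0.0162 0.0082] shift in final frame [-3.9  2.1 74.1]
```

View pics/w12.png

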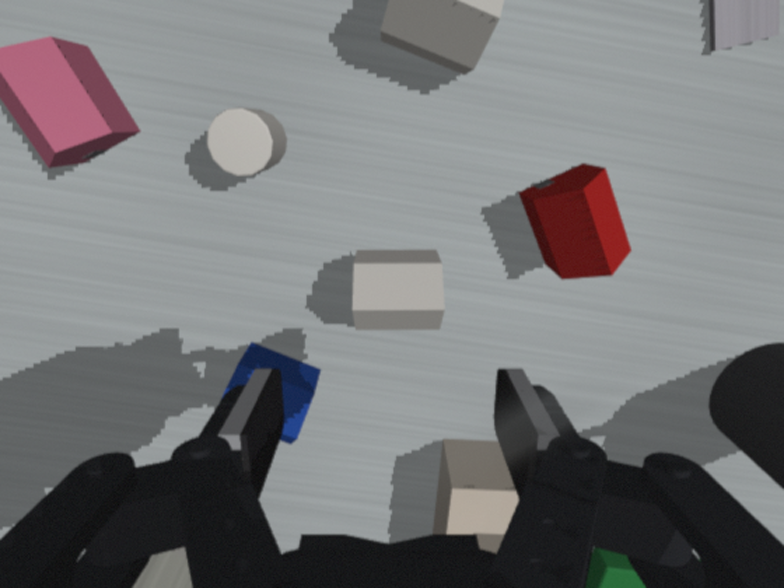

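View pics/s12.png

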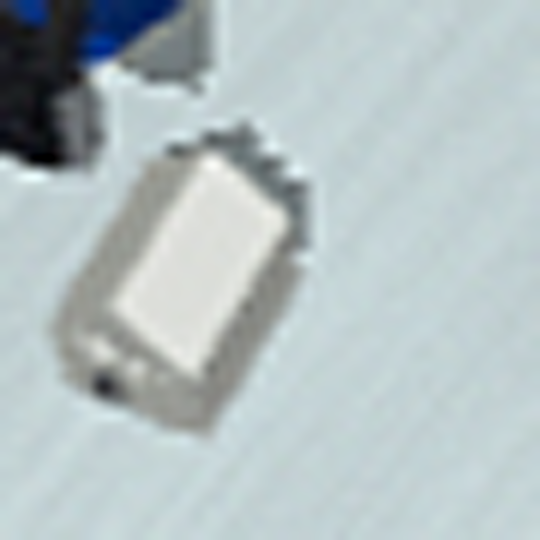

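```bash
python3 - <<'E'
from ridge import *
C=cam('wrist');s=1.4
m,L,th=ridge(C,(352/s,309/s),(444/s,310/s));print(np.round(m,4),L,th)
for n in('side',):print(n,np.round(proj(cam(n),[*m,.046]),1))
S=cam('side');print('side ridge->',np.round(onplane(S,(193.3,309.),.046),4))
print('box wrist',[np.round(onplane(C,(u/s,440/s),0)[:2],3) for u in(443,515)])
print('box side',[np.round(onplane(S,(u/1.4,v/1.4),.0)[:2],3) for u,v in((193,462),(217,440),(154,440))],[np.round(onplane(S,(u/1.4,v/1.4),.05)[:2],3) for u,v in((193,445),(217,425))])
todo(*m,.06,th)
E
```

```text
[0.5845 0.3832] 0.04360800578217282 3.293571909464318
side [192.5 308.7]
side ridge-> [0.5822 0.3829 0.046 ]
box wrist [array([0.684, 0.431]), array([0.677, 0.476])]
box side [array([0.686, 0.495]), array([0.68 , 0.435]), array([0.782, 0.501])] [array([0.684, 0.483]), array([0.675, 0.427])]
th now -2.975 tilt [0.0149 0.0092] shift mm [-2.4  5.  64.2]
turn [0.0067 0.0162 0.0146] shift in final frame [-3.4  5.4 64.1]
```

Box is at x≥0.675, clear of the body. Going down.

Call:
play_rows(
  moves=[
    [[-2,3,10,0.007,0.016,0.014,66],[-1,2,25,0,0,0,66],[0,0,20,0,0,0,66],[0,0,0,0,0,0,66],[0,0,0,0,0,0,66]],
  ],
)

```text
time: 29.35
eef_pos: [0.5868, 0.3834, 0.0704]
orientation: [0.002, -0.075, 0.997, 0.0]
wrist_force: [0.5, 0.2, -0.1]
opening: 0.0657
```

```bash
python3 - <<'E'
from h import *
o=st();todo(.5837,.383,.012,3.2936)
E
```

```text
t 29.35 pos [0.5868 0.3834 0.0704] q [ 0.002 -0.075  0.997  0.   ] f [ 0.5  0.2 -0.1] op 0.0657
th now -2.992 tilt [0.0032 0.001 ] shift mm [ 3.3 -0.  58.4]
turn [ 0.0005  0.0033 -0.0027] shift in final frame [ 3.1  0.  58.4]
```

Call:
play_rows(
  moves=[
    [[3,0,20,0,0.003,0,66],[0,0,22,0,0,0,66],[0,0,10,0,0,0,66],[0,0,5,0,0,0,66],[0,0,0,0,0,0,66]],
  ],
)

```text
time: 29.98
eef_pos: [0.5837, 0.383, 0.0096]
orientation: [0.0, -0.075, 0.997, 0.0]
wrist_force: [0.1, -0.7, 0.1]
opening: 0.0657
```

Call:
play_rows(
  moves=[
    [[0,0,0,0,0,0,30],[0,0,0,0,0,0,30],[0,0,0,0,0,0,30]],
  ],
)

```text
time: 30.35
eef_pos: [0.585, 0.3837, 0.0116]
orientation: [0.002, -0.075, 0.997, 0.001]
wrist_force: [0.5, -0.2, -1.3]
opening: 0.0431
```

Call:
play_rows(
  moves=[
    [[0,0,-40,0,0,0.126,30],[0,0,-60,0,0,0,30],[0,0,-60,0,0,0,30],[3,-40,-45,0,0,0,30],[3,-60,0,0,0,0,30],[0,-60,0,0,0,0,30],[0,-60,0,0,0,0,30],[0,-60,0,0,0,0,30],[0,-60,0,0,0,0,30],[0,-60,0,0,0,0,30],[0,-40,0,0,0,0,30],[0,0,0,0,0,0,30]],
  ],
)

```text
time: 31.85
eef_pos: [0.5876, -0.0698, 0.2264]
orientation: [0.006, -0.011, 1.0, -0.0]
wrist_force: [-0.3, -0.7, -0.9]
opening: 0.0432
```

```bash
python3 - <<'E'
from h import *
o=st();todo(.585,-.096,.135,3.167)
W=capture('wrist');save(W,'w13',1.2)
E
```

```text
t 31.85 pos [ 0.5876 -0.0698  0.2264] q [ 0.006 -0.011  1.    -0.   ] f [-0.3 -0.7 -0.9] op 0.0432
th now -3.120 tilt [0.0117 0.    ] shift mm [  4.2 -26.1  91.4]
turn [-0.0002  0.0117 -0.0041] shift in final frame [  3.2 -26.1  91.4]
```

View pics/w13.png

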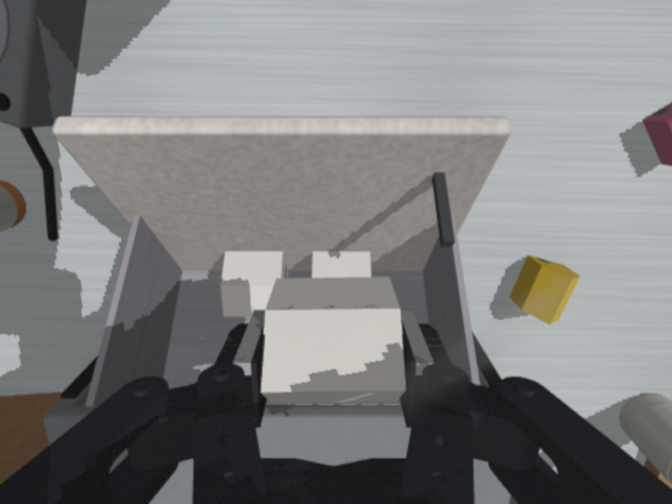

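Call:
play_rows(
  moves=[
    [[-1,-14,25,0,0.011,0,30],[-1,-12,35,0,0,0,30],[0,-2,20,0,0,0,30],[0,0,4,0,0,0,30],[0,0,0,0,0,0,30]],
  ],
)

```text
time: 32.52
eef_pos: [0.5894, -0.0932, 0.1343]
orientation: [-0.002, -0.015, 1.0, 0.001]
wrist_force: [-0.7, -0.2, -0.5]
opening: 0.0432
```

Call:
play_rows(
  moves=[
    [[0,0,0,0,0,0,58],[0,0,0,0,0,0,58],[0,0,0,0,0,0,58],[0,0,-40,0,0,0,58],[0,10,-50,0,0,0,66],[10,60,-50,0,0,0,66],[10,60,-10,0,0,0,66],[15,60,0,0,0,0,66],[15,60,0,0,0,0,66],[15,60,0,0,0,0,66],[15,60,0,0,0,0,66],[15,60,0,0,0,0,66]],
  ],
)

```text
time: 34.02
eef_pos: [0.4885, 0.326, 0.2886]
orientation: [0.007, -0.011, 1.0, 0.002]
wrist_force: [1.2, -0.1, 0.5]
opening: 0.0658
```

```bash
python3 - <<'E'
from h import *
o=st();
S=capture('side');save(S[80:380,160:370],'s14',2.6)
W=capture('wrist');save(W,'w14',1.4)
todo(.4531,.3767,.1,np.pi-.177)
E
```

```text
t 34.02 pos [0.4885 0.326  0.2886] q [ 0.007 -0.011  1.     0.002] f [ 1.2 -0.1  0.5] op 0.0658
th now -3.113 tilt [0.013 0.006] shift mm [ 34.7  47.  188.3]
turn [0.007  0.0125 0.2052] shift in final frame [ 41.4  40.5 188.4]
```

View pics/s14.png

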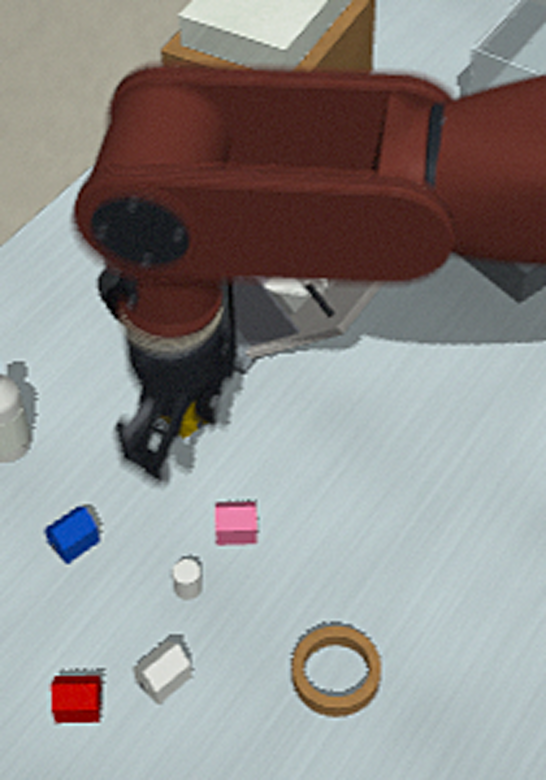

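View pics/w14.png

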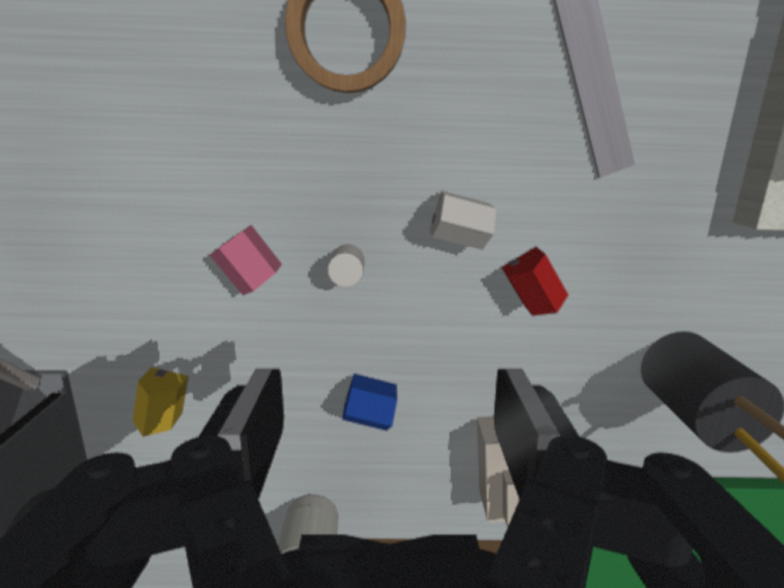

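House C was knocked aside and now sits nearer the red house. I'll re-measure.

```bash
python3 - <<'E'
from h import *
W=cv2.imread('pics/w14.png');W=cv2.resize(W[170:330,380:580],None,fx=4,fy=4,interpolation=cv2.INTER_CUBIC);cv2.imwrite('pics/w14c.png',W)
E
```

```text
(no output)
```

View pics/w14c.png

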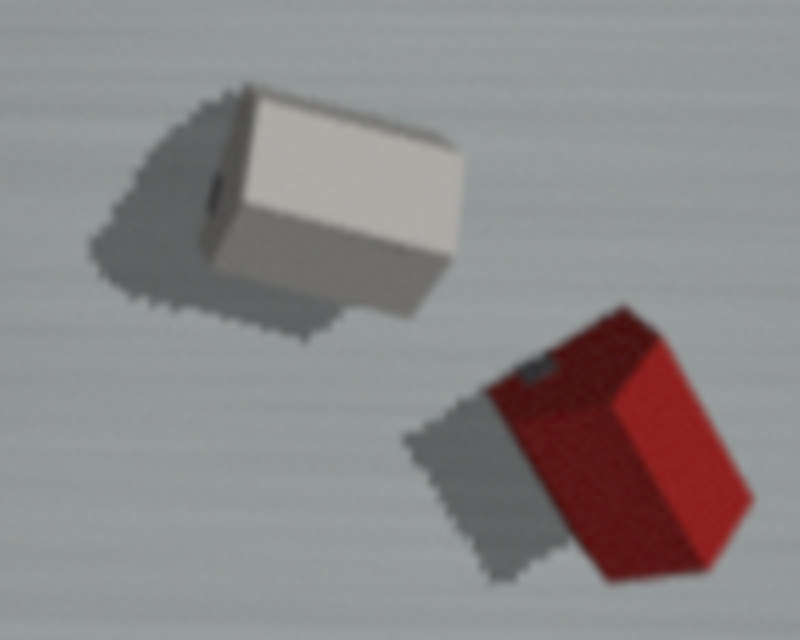

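```bash
python3 - <<'E'
from ridge import *
C=cam('wrist');s=1.4
g=lambda u,v:((380+u/4)/s,(170+v/4)/s)
m,L,th=ridge(C,g(243,203),g(453,256));print(np.round(m,4),L,th)
print('red',np.round(onplane(C,g(490,388),0),4),np.round(onplane(C,g(625,305),.028),4))
todo(*m,.11,th)
E
```

```text
[0.482 0.393] 0.04319139230805567 2.9214108181574527
red [0.5265 0.4359 0.    ] [0.4999 0.4551 0.028 ]
th now -3.113 tilt [0.013 0.006] shift mm [  5.2  62.6 178.7]
turn [0.0072 0.0124 0.2484] shift in final frame [ 18.4  60.9 178.4]
```

Call:
play_rows(
  moves=[
    [[0,0,0,0.007,0.012,0.124,57],[0,0,0,0,0,0.124,57],[4,12,34,0,0,0,57],[4,12,34,0,0,0,57],[4,12,34,0,0,0,57],[4,12,34,0,0,0,57],[3,12,25,0,0,0,57],[0,0,10,0,0,0,57],[0,0,0,0,0,0,57]],
  ],
)

```text
time: 35.25
eef_pos: [0.4868, 0.392, 0.1191]
orientation: [0.005, 0.113, 0.994, 0.002]
wrist_force: [-0.3, 0.4, 0.1]
opening: 0.0571
```

```bash
python3 - <<'E'
from h import *
o=st()
W=capture('wrist');save(W,'w15',1.4)
S=capture('side');save(S[310:365,190:245],'s15',10)
E
```

```text
t 35.25 pos [0.4868 0.392  0.1191] q [0.005 0.113 0.994 0.002] f [-0.3  0.4  0.1] op 0.0571
```

View pics/w15.png

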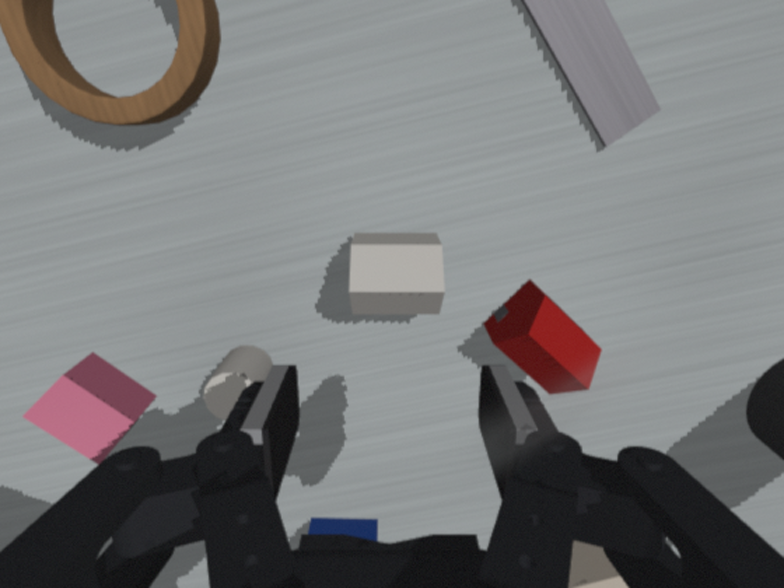

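View pics/s15.png

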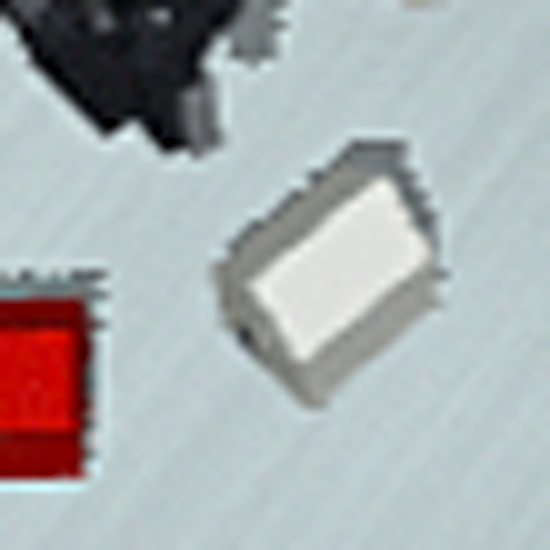

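```bash
python3 - <<'E'
from ridge import *
C=cam('wrist');s=1.4
m,L,th=ridge(C,(349/s,292/s),(444/s,292/s));print(np.round(m,4),L,th)
print('side ridge->',np.round(onplane(cam('side'),(221.75,333.4),.046),4))
todo(*m,.06,th)
E
```

```text
[0.4818 0.3983] 0.04376411508215968 2.9112599480116907
side ridge-> [0.4771 0.3983 0.046 ]
th now 2.914 tilt [0.0133 0.0034] shift mm [ 7.7  3.9 60.5]
turn [0.0063 0.0122 0.0026] shift in final frame [ 6.9  4.3 60.6]
```

Call:
play_rows(
  moves=[
    [[5,2,10,0.006,0.012,0,57],[4,2,25,0,0,0,57],[0,0,20,0,0,0,57],[0,0,0,0,0,0,57],[0,0,0,0,0,0,57]],
  ],
)

```text
time: 35.98
eef_pos: [0.4823, 0.3997, 0.0677]
orientation: [0.002, 0.114, 0.993, 0.002]
wrist_force: [0.4, 1.0, 0.1]
opening: 0.057
```

```bash
python3 - <<'E'
from h import *
o=st();todo(.479,.398,.012,2.911)
E
```

```text
t 35.98 pos [0.4823 0.3997 0.0677] q [0.002 0.114 0.993 0.002] f [0.4 1.  0.1] op 0.057
th now 2.913 tilt [0.0047 0.0037] shift mm [ 3.1 -2.6 55.7]
turn [0.0046 0.0038 0.0018] shift in final frame [ 2.9 -2.4 55.7]
```

Call:
play_rows(
  moves=[
    [[3,-2,10,0.005,0.004,0,57],[0,0,10,0,0,0,57],[0,0,0,0,0,0,57]],
  ],
)

```text
time: 36.35
eef_pos: [0.4796, 0.3987, 0.0477]
orientation: [0.001, 0.114, 0.993, 0.0]
wrist_force: [0.3, 0.0, -0.4]
opening: 0.0572
```

```bash
python3 - <<'E'
from h import *
o=st();todo(.479,.398,.012,2.911)
W=capture('wrist');save(W,'w16',1.2)
E
```

```text
t 36.35 pos [0.4796 0.3987 0.0477] q [0.001 0.114 0.993 0.   ] f [ 0.3  0.  -0.4] op 0.0572
th now 2.913 tilt [0.0011 0.0005] shift mm [ 0.5 -0.9 35.7]
turn [0.0008 0.001  0.0016] shift in final frame [ 0.4 -0.8 35.7]
```

View pics/w16.png

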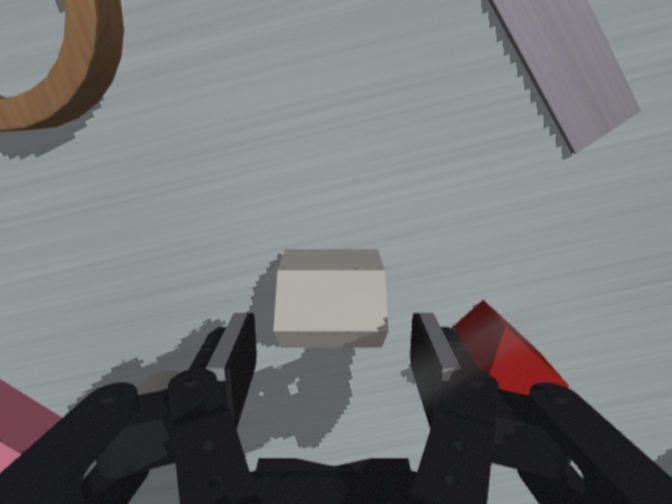

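The house lies between the fingers and the red one is just outside. Going down and closing.

Call:
play_rows(
  moves=[
    [[0,-1,15,0,0,0,57],[0,0,13,0,0,0,57],[0,0,6,0,0,0,57],[0,0,0,0,0,0,57]],
  ],
)

```text
time: 36.9
eef_pos: [0.4796, 0.3977, 0.0114]
orientation: [0.001, 0.114, 0.993, 0.0]
wrist_force: [-0.6, 0.1, -0.2]
opening: 0.057
```

Call:
play_rows(
  moves=[
    [[0,0,0,0,0,0,30],[0,0,0,0,0,0,30],[0,0,0,0,0,0,30]],
  ],
)

```text
time: 37.28
eef_pos: [0.4804, 0.3983, 0.0126]
orientation: [0.001, 0.114, 0.993, 0.001]
wrist_force: [0.1, 0.4, -0.8]
opening: 0.0434
```

Call:
play_rows(
  moves=[
    [[0,0,-30,0,0,0,30],[0,0,-40,0,0,-0.12,30],[0,0,-60,0,0,-0.13,30],[-10,-40,-60,0,0,0,30],[-15,-60,-30,0,0,0,30],[-20,-60,0,0,0,0,30],[-20,-60,0,0,0,0,30],[-20,-60,0,0,0,0,30],[-10,-60,0,0,0,0,30],[-10,-60,0,0,0,0,30],[0,-60,0,0,0,0,30],[0,0,0,0,0,0,30]],
  ],
)

```text
time: 38.78
eef_pos: [0.5982, -0.0565, 0.2315]
orientation: [0.005, -0.017, 1.0, -0.0]
wrist_force: [0.5, 0.7, -0.2]
opening: 0.0432
```

```bash
python3 - <<'E'
from h import *
o=st();todo(.587,-.096,.14,3.167)
W=capture('wrist');save(W,'w17',1.2)
E
```

```text
t 38.77 pos [ 0.5982 -0.0565  0.2315] q [ 0.005 -0.017  1.    -0.   ] f [ 0.5  0.7 -0.2] op 0.0432
th now -3.108 tilt [ 0.0107 -0.0003] shift mm [ 13.5 -39.   91.4]
turn [-0.0006  0.0107  0.0077] shift in final frame [ 12.2 -39.2  91.5]
```

View pics/w17.png

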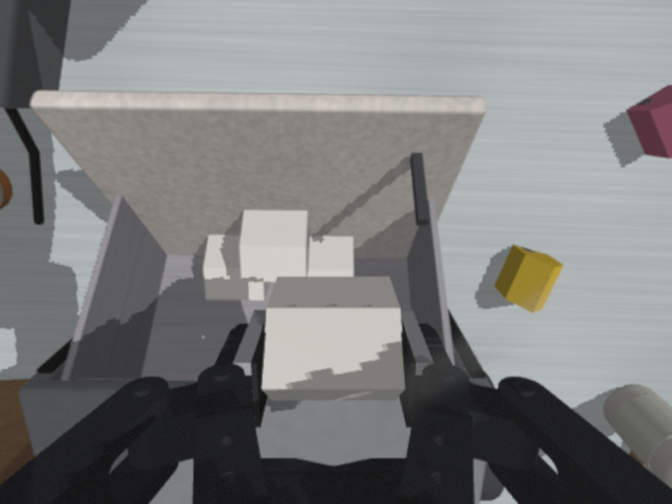

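Call:
play_rows(
  moves=[
    [[6,0,25,0,0.01,0,30],[4,0,35,0,0,0,30],[0,0,22,0,0,0,30],[0,0,3,0,0,0,30],[0,0,0,0,0,0,30]],
  ],
)

```text
time: 39.45
eef_pos: [0.5867, -0.0491, 0.1411]
orientation: [-0.0, -0.022, 1.0, -0.001]
wrist_force: [-0.4, -8.1, 7.8]
opening: 0.0432
```

Call:
play_rows(
  moves=[
    [[0,0,0,0,0,0,58],[0,0,0,0,0,0,58],[0,0,0,0,0,0,58],[0,0,-40,0,0,0,58],[0,0,-50,0,0,0,58],[20,0,-20,0,0,0,40],[40,0,0,0,0,0,0],[40,0,0,0,0,0,0],[0,0,0,0,0,0,0]],
  ],
)

```text
time: 40.58
eef_pos: [0.4841, -0.0487, 0.2549]
orientation: [0.0, -0.028, 1.0, -0.004]
wrist_force: [-0.3, 1.0, -0.5]
opening: -0.0
```

```bash
python3 - <<'E'
from h import *
o=st();todo(.45,-.096,.12,3.167)
W=capture('wrist');save(W,'w18',1.2)
S=capture('side');save(S[80:380,160:370],'s18',2.6)
E
```

```text
t 40.58 pos [ 0.4841 -0.0487  0.2549] q [ 0.    -0.028  1.    -0.004] f [-0.3  1.  -0.5] op -0.0
th now -3.086 tilt [ 0.0006 -0.0074] shift mm [ 36.7 -44.3 135.2]
turn [-0.0074  0.0003  0.0302] shift in final frame [ 35.3 -46.4 134.9]
```

View pics/w18.png

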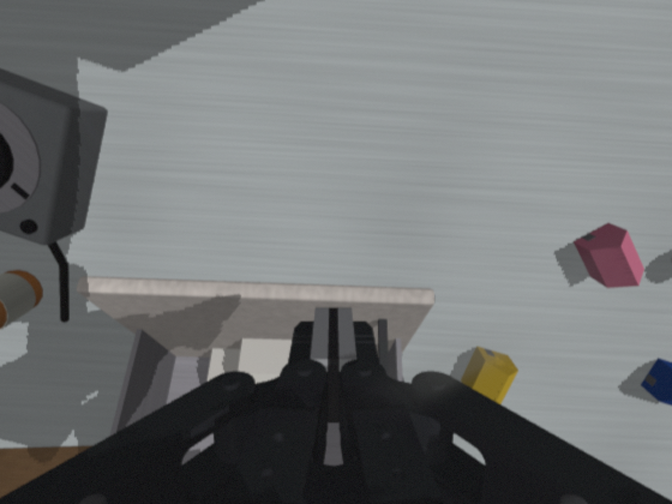

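View pics/s18.png

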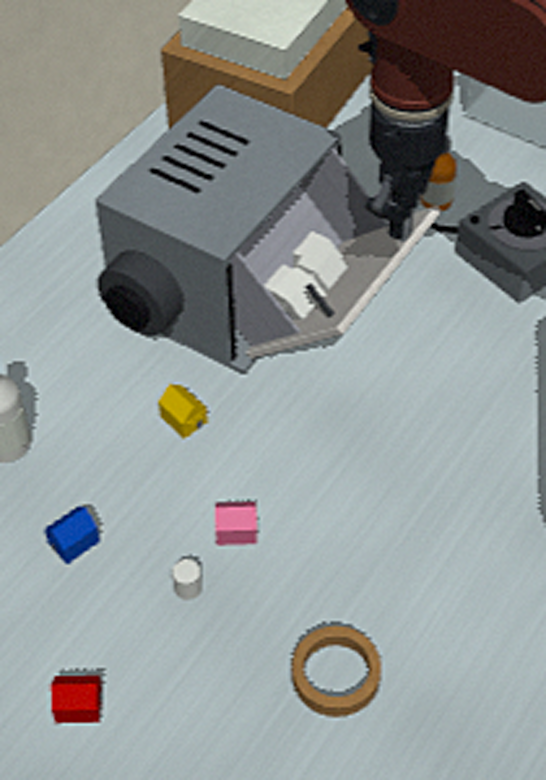

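All four are in the bin with only look-alikes left on the table. Now I'll get in front of the tilted panel to shut it.

Call:
play_rows(
  moves=[
    [[20,-20,0,-0.007,0,0.03,0],[17,-26,20,0,0,0,0],[0,0,45,0,0,0,0],[0,0,40,0,0,0,0],[0,0,28,0,0,0,0],[0,0,0,0,0,0,0]],
  ],
)

```text
time: 41.42
eef_pos: [0.4574, -0.0967, 0.1194]
orientation: [0.003, -0.015, 1.0, 0.0]
wrist_force: [-0.4, -0.5, 0.2]
opening: 0.0002
```

```bash
python3 - <<'E'
from h import *
o=st();todo(.49,-.096,.118,3.167)
S=capture('side');save(S[80:280,190:390],'s19',3)
E
```

```text
t 41.42 pos [ 0.4574 -0.0967  0.1194] q [ 0.003 -0.015  1.     0.   ] f [-0.4 -0.5  0.2] op 0.0002
th now -3.113 tilt [0.0058 0.0005] shift mm [-32.6  -0.2   1.6]
turn [0.0003 0.0059 0.0036] shift in final frame [-32.6  -0.1   1.4]
```

View pics/s19.png

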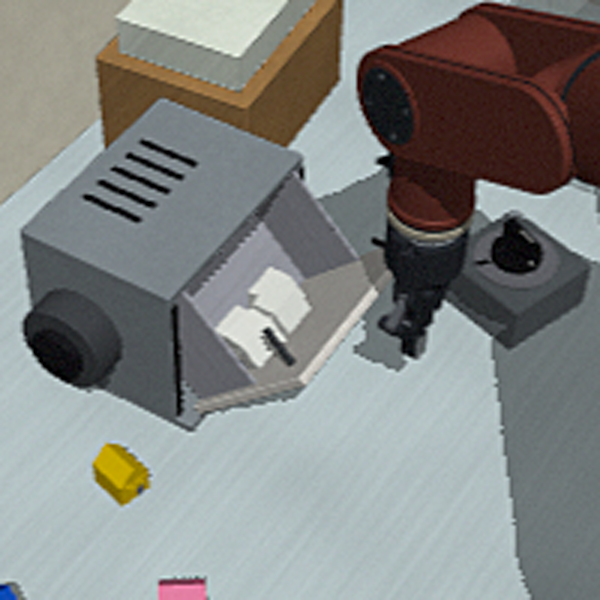

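Call:
play_rows(
  moves=[
    [[-15,0,0,0,0.006,0,0],[-15,0,0,0,0,0,0],[-12,0,0,0,0,0,0],[-12,0,-4,0,0,0,0],[-12,0,-6,0,0,0,0],[-12,0,-6,0,0,0,0],[0,0,0,0,0,0,0]],
  ],
)

```text
time: 42.35
eef_pos: [0.5263, -0.0962, 0.1501]
orientation: [-0.019, -0.017, 1.0, -0.002]
wrist_force: [-3.2, -0.3, -1.4]
opening: 0.0001
```

```bash
python3 - <<'E'
from h import *
o=st();todo(.61,-.096,.16,3.167)
S=capture('side');save(S[80:280,190:390],'s20',3)
E
```

```text
t 42.35 pos [ 0.5263 -0.0962  0.1501] q [-0.019 -0.017  1.    -0.002] f [-3.2 -0.3 -1.4] op 0.0001
th now -3.108 tilt [-0.037  -0.0043] shift mm [-83.2  -2.6 -13. ]
turn [-0.0032 -0.0371  0.0079] shift in final frame [-83.7  -1.9  -9.9]
```

View pics/s20.png

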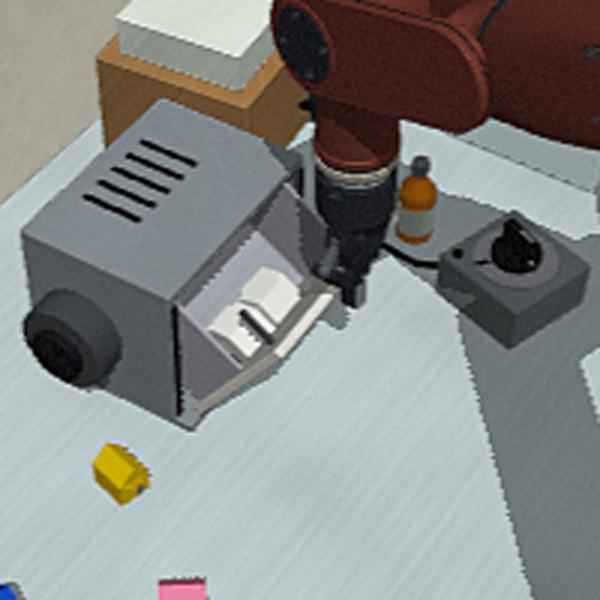

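Call:
play_rows(
  moves=[
    [[-12,0,0,0,-0.03,0,0],[-12,0,0,0,-0.02,0,0],[-12,0,0,0,-0.01,0,0],[-12,0,0,0,-0.01,0,0],[0,0,0,0,0,0,0]],
  ],
)

```text
time: 43.02
eef_pos: [0.572, -0.0954, 0.1535]
orientation: [0.013, -0.017, 1.0, -0.002]
wrist_force: [-2.1, -0.7, -1.6]
opening: 0.0002
```

```bash
python3 - <<'E'
from h import *
o=st();todo(.61,-.096,.16,3.167)
E
```

```text
t 43.02 pos [ 0.572  -0.0954  0.1535] q [ 0.013 -0.017  1.    -0.002] f [-2.1 -0.7 -1.6] op 0.0002
th now -3.107 tilt [ 0.026 -0.004] shift mm [-38.1  -2.   -5.5]
turn [-0.0048  0.0259  0.0091] shift in final frame [-38.   -1.6  -6.5]
```

Call:
play_rows(
  moves=[
    [[-10,0,-1,0,0.02,0.009,0],[-10,0,-1,0,0,0,0],[-8,0,-1,0,0,0,0],[0,0,0,0,0,0,0]],
  ],
)

```text
time: 43.52
eef_pos: [0.5995, -0.0947, 0.1591]
orientation: [0.002, -0.013, 1.0, -0.003]
wrist_force: [-2.1, -0.5, 0.6]
opening: -0.0001
```

```bash
python3 - <<'E'
from h import *
o=st();todo(.619,-.096,.16,3.167)
S=capture('side');save(S[80:280,190:390],'s21',3)
E
```

```text
t 43.52 pos [ 0.5995 -0.0947  0.1591] q [ 0.002 -0.013  1.    -0.003] f [-2.1 -0.5  0.6] op -0.0001
th now -3.116 tilt [ 0.0037 -0.0054] shift mm [-19.5  -1.8  -0.8]
turn [-0.0055  0.0036  0.0001] shift in final frame [-19.5  -1.8  -0.9]
```

View pics/s21.png

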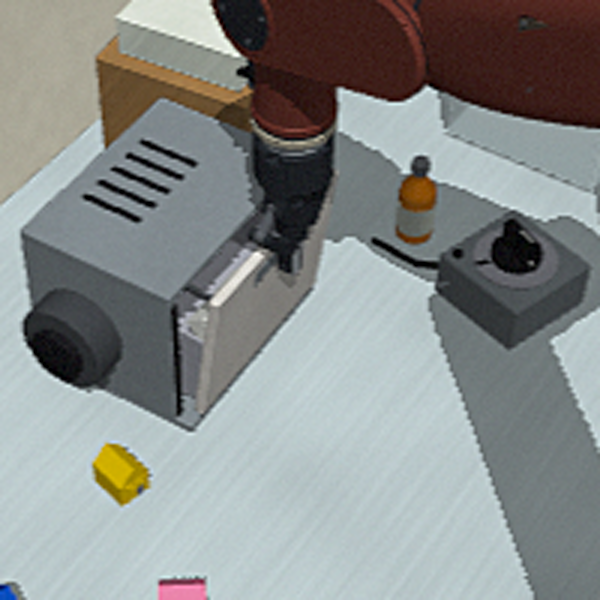

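Call:
play_rows(
  moves=[
    [[-6,0,0,-0.005,0.003,0,0],[-5,0,0,0,0,0,0],[-4,0,0,0,0,0,0],[0,0,0,0,0,0,0]],
  ],
)

```text
time: 44.08
eef_pos: [0.613, -0.0943, 0.1608]
orientation: [-0.001, -0.013, 1.0, -0.0]
wrist_force: [-1.6, -0.3, 2.3]
opening: -0.0002
```

```bash
python3 - <<'E'
from h import *
o=st();todo(.619,-.096,.16,3.167)
S=capture('side');save(S[80:280,190:390],'s22',3)
E
```

```text
t 44.08 pos [ 0.613  -0.0943  0.1608] q [-0.001 -0.013  1.    -0.   ] f [-1.6 -0.3  2.3] op -0.0002
th now -3.116 tilt [-0.0012 -0.0003] shift mm [-5.9 -1.9  0.8]
turn [-0.0002 -0.0012  0.0002] shift in final frame [-5.9 -1.9  0.8]
```

Call:
play_rows(
  moves=[
    [[-4,0,0,0,0,0,0],[-2,0,0,0,0,0,0],[0,0,0,0,0,0,0]],
  ],
)

```text
time: 44.5
eef_pos: [0.6193, -0.0942, 0.1612]
orientation: [-0.0, -0.013, 1.0, -0.0]
wrist_force: [-3.1, 0.7, 3.5]
opening: 0.0001
```

Call:
play_rows(
  moves=[
    [[-1.5,0,0,0,0,0,0],[-0.5,0,0,0,0,0,0]],
  ],
)

```text
time: 44.75
eef_pos: [0.6214, -0.0941, 0.1612]
orientation: [-0.0, -0.013, 1.0, -0.0]
wrist_force: [-3.3, 0.5, 4.0]
opening: -0.0001
```

Call:
play_rows(
  moves=[
    [[0,0,0,0,0,0,0],[0,0,0,0,0,0,0],[0,0,0,0,0,0,0],[0,0,0,0,0,0,0],[0,0,0,0,0,0,0]],
  ],
)

```text
time: 45.38
eef_pos: [0.6213, -0.0942, 0.1612]
orientation: [-0.001, -0.013, 1.0, -0.0]
wrist_force: [-3.3, 1.2, 3.2]
opening: 0.0001
```

Call:
play_rows(
  moves=[
    [[2,0,0,0,0,0,0],[3,0,0,0,0,0,0],[3,0,0,0,0,0,0],[0,0,0,0,0,0,0]],
  ],
)

```text
time: 45.88
eef_pos: [0.6131, -0.0941, 0.16]
orientation: [-0.0, -0.013, 1.0, -0.0]
wrist_force: [0.5, 0.1, -0.3]
opening: -0.0002
```

```bash
python3 - <<'E'
from h import *
o=st()
S=capture('side');save(S[80:280,190:390],'s23',3)
E
```

```text
t 45.88 pos [ 0.6131 -0.0941  0.16  ] q [-0.    -0.013  1.    -0.   ] f [ 0.5  0.1 -0.3] op -0.0002
```

View pics/s23.png

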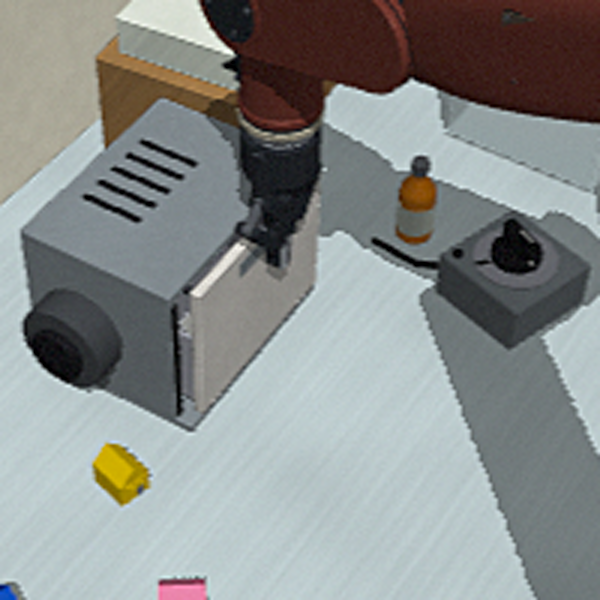

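Force is zero after backing off, so the catch holds. Retreating towards the dial.

Call:
play_rows(
  moves=[
    [[20,0,0,0,0,0,0],[50,0,-20,0,0,0,0],[40,-20,-50,0,0,0,30],[0,-50,-20,0,0,0,40],[0,-50,0,0,0,0,40],[0,-50,0,0,0,0,40],[0,-30,0,0,0,0,40],[0,0,0,0,0,0,40]],
  ],
)

```text
time: 46.92
eef_pos: [0.5081, -0.3013, 0.2505]
orientation: [0.001, -0.014, 1.0, -0.001]
wrist_force: [0.7, 0.4, -0.1]
opening: 0.0399
```

```bash
python3 - <<'E'
from h import *
o=st();C=cam('wrist',o)
W=capture('wrist');save(W,'w24',1.4)
print(np.round(proj(C,[.452,-.33,.092])*1.4))
S=capture('side');save(S[80:280,190:390],'s24',3)
E
```

```text
t 46.92 pos [ 0.5081 -0.3013  0.2505] q [ 0.001 -0.014  1.    -0.001] f [ 0.7  0.4 -0.1] op 0.0399
[343. 168.]
```

View pics/w24.png

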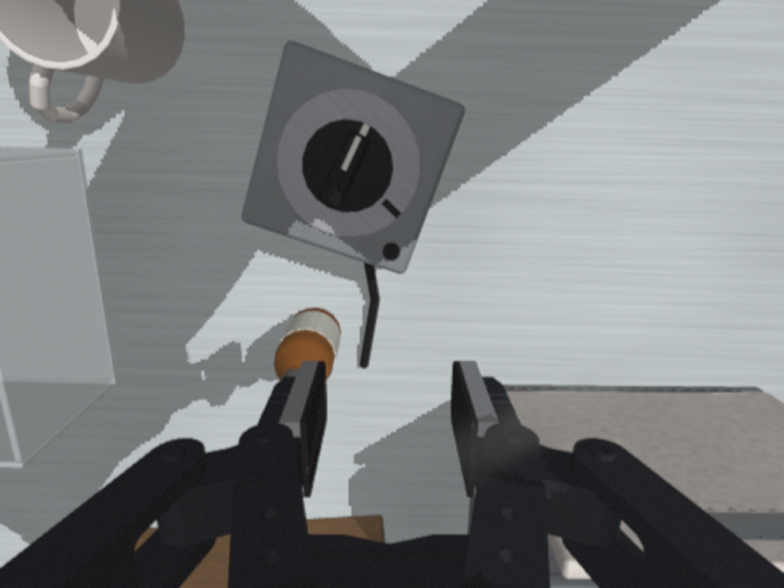

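View pics/s24.png

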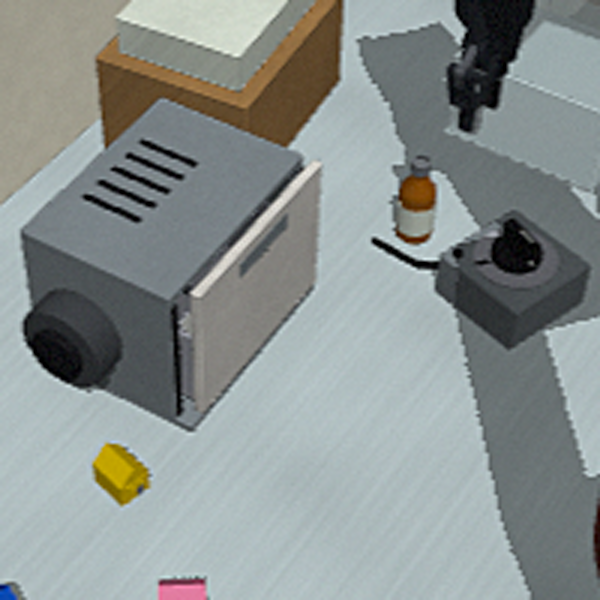

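The hopper stays shut. Wrist view: knob centre ≈(347,165), pointer towards (367,126), mark ≈(391,208). Zooming in.

```bash
python3 - <<'E'
from h import *
W=cv2.imread('pics/w24.png');W=cv2.resize(W,(560,420),interpolation=cv2.INTER_AREA)
cv2.imwrite('pics/w24c.png',cv2.resize(W[55:185,185:315],None,fx=4.5,fy=4.5,interpolation=cv2.INTER_CUBIC))
E
```

```text
(no output)
```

View pics/w24c.png

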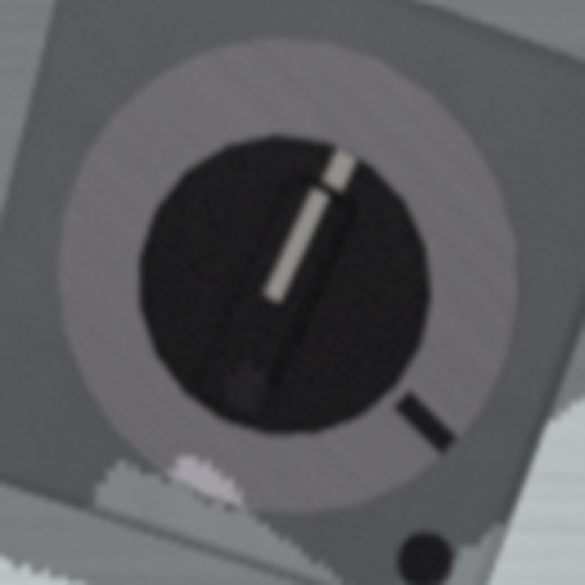

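```bash
python3 - <<'E'
from h import *
C=cam('wrist')
g=lambda u,v:(185+u/4.5,55+v/4.5)
P=lambda u,v,z:onplane(C,g(u,v),z)[:2]
c=P(284,286,.074);r=P(288,275,.061);print('axis disc',c,'ring',r)
p1,p2=P(274,298,.103),P(320,193,.103);q1,q2=P(338,187,.074),P(347,152,.074)
an=lambda d:np.degrees(np.arctan2(d[1],d[0]))
print('ptr bar',an(p2-p1),p1,'disc seg',an(q2-q1),an((q1+q2)/2-c))
m=P(426,422,.061);m1=P(405,400,.061);m2=P(447,445,.061)
for a in(c,r):print('mark',an(m-a),np.hypot(*(m-a)))
print('mark line',an(m2-m1))
T=cam('side');
todo(*c,.20,np.radians(an(p2-p1)))
E
```

```text
axis disc [ 0.45205404 -0.32657579] ring [ 0.45079233 -0.32682168]
ptr bar 156.19045490067197 [ 0.45210594 -0.32600637] disc seg 165.81071269652446 153.2316199028943
mark 46.02094012221596 0.03976213229809358
mark 44.98622120166301 0.040821861386207914
mark line 44.817552651633974
th now -3.112 tilt [ 0.0026 -0.0019] shift mm [ 57.2 -25.7  50.3]
turn [-0.0013  0.003   0.4453] shift in final frame [ 40.4 -47.8  50.4]
```

Call:
play_rows(
  moves=[
    [[0,0,0,0,0.003,0.148,36],[0,0,0,0,0,0.148,36],[0,0,0,0,0,0.148,36],[13,-16,15,0,0,0,36],[13,-16,30,0,0,0,36],[12,-14,40,0,0,0,36],[0,0,20,0,0,0,36],[0,0,0,0,0,0,36],[0,0,0,0,0,0,36]],
  ],
)

```text
time: 48.15
eef_pos: [0.4571, -0.3134, 0.1447]
orientation: [0.001, 0.206, 0.979, 0.0]
wrist_force: [0.6, 0.1, -0.1]
opening: 0.0358
```

```bash
python3 - <<'E'
from h import *
o=st();C=cam('wrist',o);print(np.round(o['joints'],2))
W=capture('wrist');save(W,'w25',1.4)
todo(.4518,-.3266,.08,np.radians(155.5))
E
```

```text
t 48.15 pos [ 0.4571 -0.3134  0.1447] q [0.001 0.206 0.979 0.   ] f [ 0.6  0.1 -0.1] op 0.0358
[-0.74  0.13  1.8   0.    1.21 -1.9 ]
th now 2.727 tilt [ 0.0029 -0.0003] shift mm [ -0.2 -14.2  64.8]
turn [0.0009 0.0028 0.0133] shift in final frame [ -0.6 -14.2  64.8]
```

View pics/w25.png

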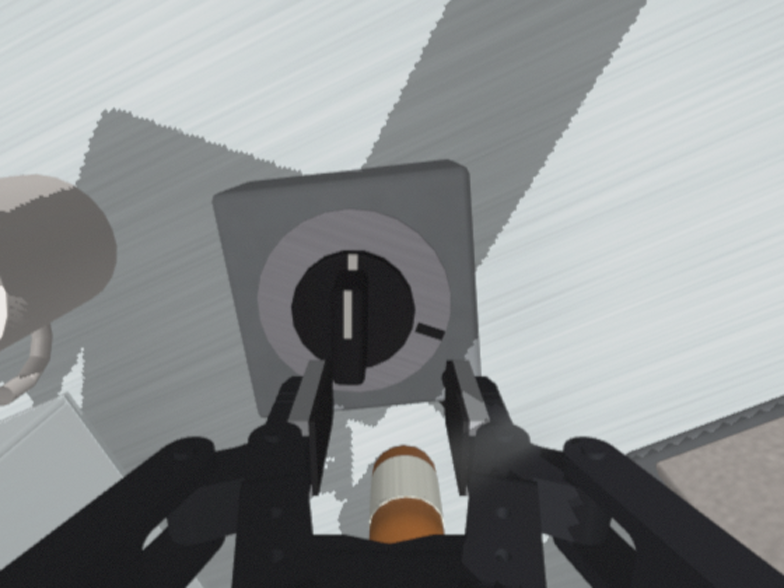

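```bash
python3 - <<'E'
from h import *
C=cam('wrist');s=1.4
c=onplane(C,(353/s,309/s),.074);print(c, 'line',onplane(C,(347/s,290/s),.103),onplane(C,(347.5/s,340/s),.103))
todo(c[0],c[1],.08,2.72)
todo(.4518,-.3268,.08,2.72)
E
```

```text
[ 0.4500416  -0.32800858  0.074     ] line [ 0.43300276 -0.32049589  0.103     ] [ 0.45228466 -0.32936258  0.103     ]
th now 2.727 tilt [ 0.0029 -0.0003] shift mm [  0.8 -16.2  64.8]
turn [0.0009 0.0028 0.0072] shift in final frame [  0.5 -16.2  64.8]
th now 2.727 tilt [ 0.0029 -0.0003] shift mm [ -0.3 -14.4  64.8]
turn [0.0009 0.0028 0.0072] shift in final frame [ -0.6 -14.4  64.8]
```

Call:
play_rows(
  moves=[
    [[0,-8,0,0,0.003,0.005,36],[0,-7,10,0,0,0,36],[0,0,15,0,0,0,36],[0,0,0,0,0,0,36],[0,0,0,0,0,0,36]],
  ],
)

```text
time: 48.82
eef_pos: [0.4518, -0.3289, 0.1199]
orientation: [0.001, 0.208, 0.978, -0.0]
wrist_force: [0.2, -0.4, -0.3]
opening: 0.0361
```

```bash
python3 - <<'E'
from h import *
o=st();C=cam('wrist',o)
W=capture('wrist');save(W,'w26',1.2)
todo(.451,-.3274,.08,2.722)
E
```

```text
t 48.83 pos [ 0.4518 -0.3289  0.1199] q [ 0.001  0.208  0.978 -0.   ] f [ 0.2 -0.4 -0.3] op 0.0361
th now 2.722 tilt [ 0.002  -0.0008] shift mm [ 1.3  1.  39.8]
turn [0.     0.0021 0.0003] shift in final frame [ 1.2  1.  39.8]
```

View pics/w26.png

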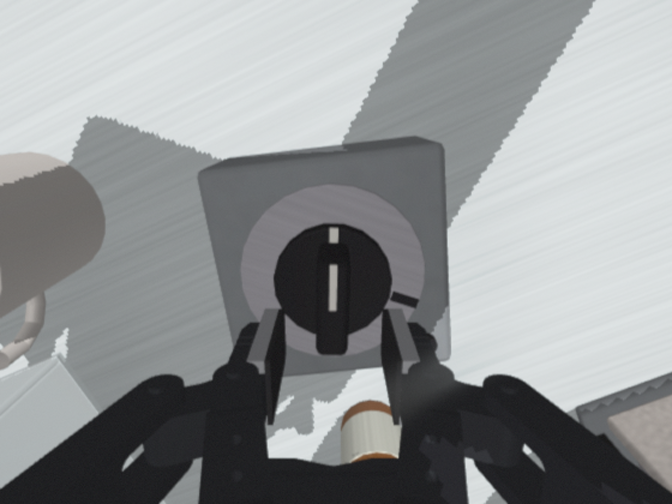

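Well centred and aligned. Descend and grip gently.

Call:
play_rows(
  moves=[
    [[1,0,15,0,0.002,0,36],[0,0,14,0,0,0,36],[0,0,5,0,0,0,36],[0,0,0,0,0,0,36]],
  ],
  grip_force=40,
)

```text
time: 49.38
eef_pos: [0.4506, -0.3279, 0.083]
orientation: [-0.0, 0.208, 0.978, 0.0]
wrist_force: [0.1, 0.7, 0.2]
opening: 0.036
```

Call:
play_rows(
  moves=[
    [[0,0,0,0,0,0,25],[0,0,0,0,0,0,5],[0,0,0,0,0,0,5],[0,0,0,0,0,0,5]],
  ],
)

```text
time: 49.88
eef_pos: [0.4505, -0.3286, 0.0834]
orientation: [-0.0, 0.208, 0.978, -0.0]
wrist_force: [-0.1, -0.9, -1.6]
opening: 0.0132
```

```bash
python3 - <<'E'
from h import *
o=st();todo(.451,-.3274,.08,2.722)
E
```

```text
t 49.88 pos [ 0.4505 -0.3286  0.0834] q [-0.     0.208  0.978 -0.   ] f [-0.1 -0.9 -1.6] op 0.0132
th now 2.723 tilt [-0.0004 -0.0008] shift mm [0.  1.3 3.4]
turn [-0.0009 -0.0001  0.0006] shift in final frame [0.  1.3 3.4]
```

Call:
play_rows(
  moves=[
    [[0,0,0,0,0,0.15,5],[0,0,0,0,0,0.15,5],[0,0,0,0,0,0.15,5],[0,0,0,0,0,0.15,5],[0,0,0,0,0,0.15,5],[0,0,0,0,0,0,5]],
  ],
)

```text
time: 50.62
eef_pos: [0.452, -0.3272, 0.0834]
orientation: [0.001, 0.561, 0.828, 0.001]
wrist_force: [-1.4, -0.6, -2.4]
opening: 0.013
```

```bash
python3 - <<'E'
from h import *
o=st();todo(.4505,-.3286,.083,np.radians(45.3))
W=capture('wrist');save(W,'w27',1.2)
E
```

```text
t 50.62 pos [ 0.452  -0.3272  0.0834] q [0.001 0.561 0.828 0.001] f [-1.4 -0.6 -2.4] op 0.013
th now 1.950 tilt [0.0026 0.0008] shift mm [-0.7 -1.9  0.4]
turn [ 0.0025 -0.0014  1.1598] shift in final frame [-2.  -0.1  0.4]
```

View pics/w27.png

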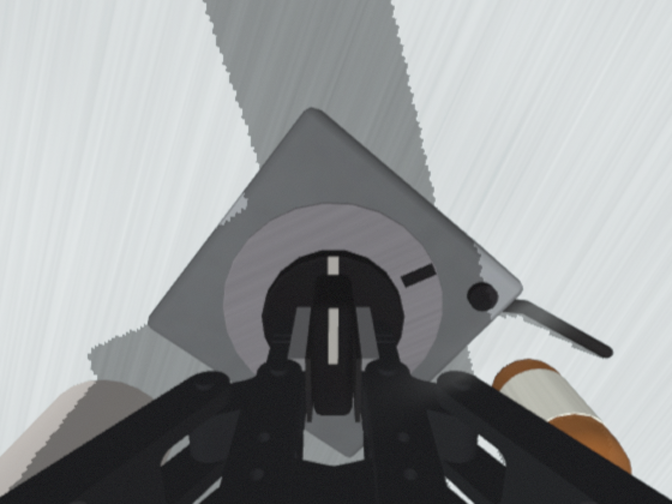

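Call:
play_rows(
  moves=[
    [[0,0,0,0,0,0.15,5],[0,0,0,0,0,0.15,5],[0,0,0,0,0,0.15,5],[0,0,0,0,0,0.15,5],[0,0,0,0,0,0.15,5],[0,0,0,0,0,0.15,5],[0,0,0,0,0,0.1,5],[0,0,0,0,0,0,5]],
  ],
)

```text
time: 51.68
eef_pos: [0.4546, -0.3277, 0.0835]
orientation: [0.002, 0.89, 0.456, 0.003]
wrist_force: [0.2, -0.0, -2.7]
opening: 0.0129
```

```bash
python3 - <<'E'
from h import *
o=st();todo(.4505,-.3286,.083,np.radians(45.3))
W=capture('wrist');save(W[120:330,150:400],'w28',3.2)
C=cam('wrist');print(proj(C,[.4518,-.327,.061]))
E
```

```text
t 51.67 pos [ 0.4546 -0.3277  0.0835] q [0.002 0.89  0.456 0.003] f [ 0.2 -0.  -2.7] op 0.0129
th now 0.946 tilt [ 0.0083 -0.0012] shift mm [-3.1 -2.8  0.4]
turn [ 0.0071 -0.0045  0.1557] shift in final frame [-3.5 -2.3  0.5]
[273.03846963 255.55047471]
```

View pics/w28.png

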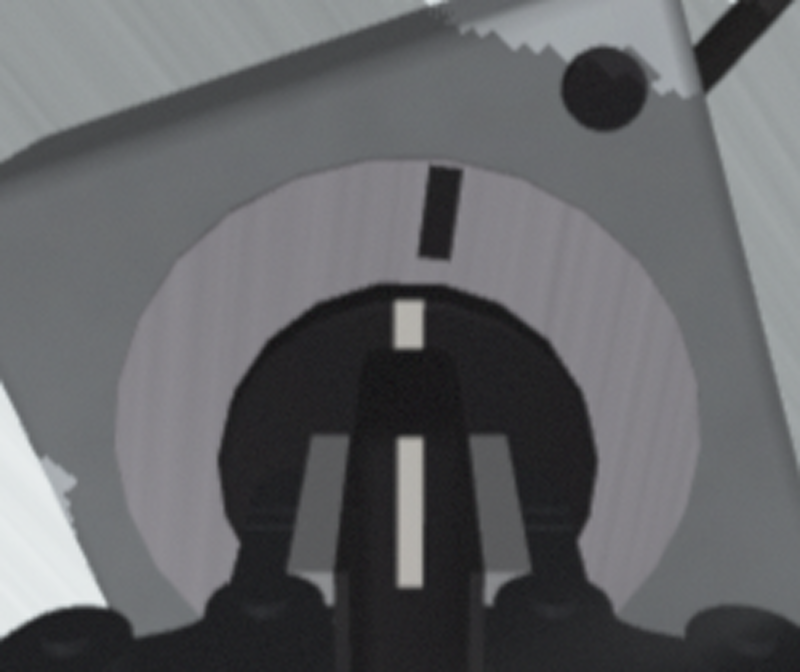

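```bash
cat > ang.py <<'E'
from h import *
C=cam('wrist')
g=lambda u,v:(150+u/3.2,120+v/3.2)
P=lambda u,v,z:onplane(C,g(u,v),z)[:2]
an=lambda d:np.degrees(np.arctan2(d[1],d[0]))
E
python3 - <<'E'
from ang import *
m1,m2=P(435,258,.061),P(446,168,.061)
print('mark line',an(m2-m1), [(z,np.round(P(408,440,z),4)) for z in(.06,.062)])
ax=P(408,440,.061)
print('mark from ring ctr',an((m1+m2)/2-ax),'from prior axis',an((m1+m2)/2-np.array([.4518,-.327])),np.hypot(*((m1+m2)/2-ax)))
print('ptr bar',an(P(409,437,.103)-P(410,587,.103)),'ptr disc',an(P(409,300,.074)-P(409,348,.074)),np.degrees(.946))
# lines extended to r=40
E
```

```text
mark line 47.96503811460223 [(0.06, array([ 0.4527, -0.3296])), (0.062, array([ 0.4533, -0.3288]))]
mark from ring ctr 46.81337316658493 from prior axis 43.081460691442366 0.037656907611419835
ptr bar 54.605027438833154 ptr disc 54.25717787401898 54.201807419375875
```

Call:
play_rows(
  moves=[
    [[0,0,0,0,0,0.12,5],[0,0,0,0,0,0,5]],
  ],
)

```text
time: 51.98
eef_pos: [0.4548, -0.3279, 0.0835]
orientation: [0.003, 0.915, 0.404, 0.004]
wrist_force: [1.0, -0.9, -2.7]
opening: 0.0132
```

```bash
python3 - <<'E'
from h import *
o=st();todo(.4505,-.3286,.083,np.radians(45.3))
W=capture('wrist');save(W[120:330,150:400],'w29',3.2)
E
```

```text
t 51.98 pos [ 0.4548 -0.3279  0.0835] q [0.003 0.915 0.404 0.004] f [ 1.  -0.9 -2.7] op 0.0132
th now 0.832 tilt [ 0.0088 -0.0017] shift mm [-3.4 -2.7  0.4]
turn [ 0.0075 -0.0049  0.0411] shift in final frame [-3.6 -2.6  0.5]
```

View pics/w29.png

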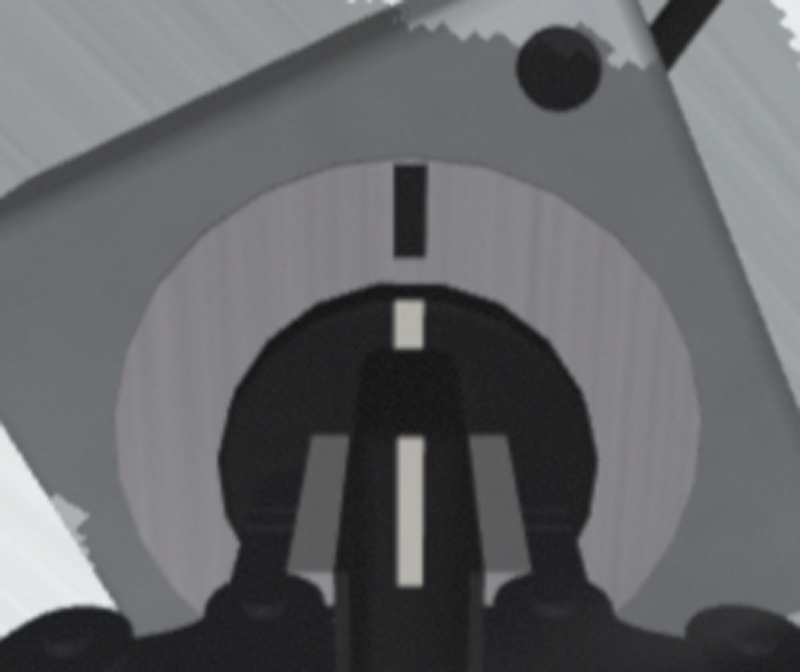

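The pointer (column 409) lines up with the mark (410). Releasing and rising.

Call:
play_rows(
  moves=[
    [[0,0,0,0,0,0,20],[0,0,0,0,0,0,36],[0,0,0,0,0,0,36],[0,0,-15,0,0,0,36],[0,0,-30,0,0,0,36],[0,0,-30,0,0,0,36],[0,0,-30,0,0,0,36],[0,0,0,0,0,0,36]],
  ],
)

```text
time: 53.02
eef_pos: [0.4546, -0.3282, 0.1971]
orientation: [0.004, 0.913, 0.408, 0.004]
wrist_force: [0.5, -0.4, -0.0]
opening: 0.0361
```

```bash
python3 - <<'E'
from h import *
o=st();C=cam('wrist',o)
W=capture('wrist');save(W[60:310,130:410],'w30',2.8)
S=capture('side');save(S[80:380,160:400],'s30',2)
T=capture('top');save(T[60:300,100:450],'t30',2.2)
E
```

```text
t 53.02 pos [ 0.4546 -0.3282  0.1971] q [0.004 0.913 0.408 0.004] f [ 0.5 -0.4 -0. ] op 0.0361
```

View pics/w30.png

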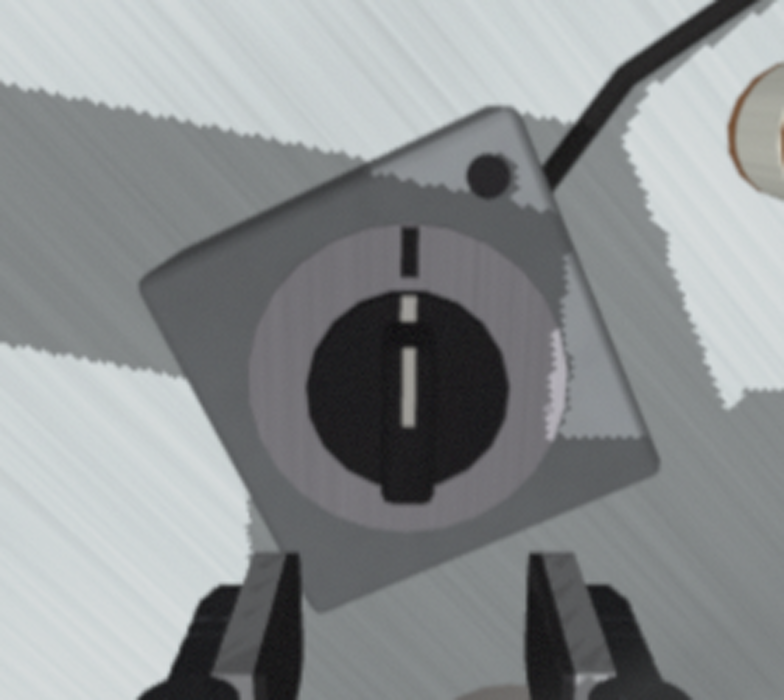

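View pics/s30.png

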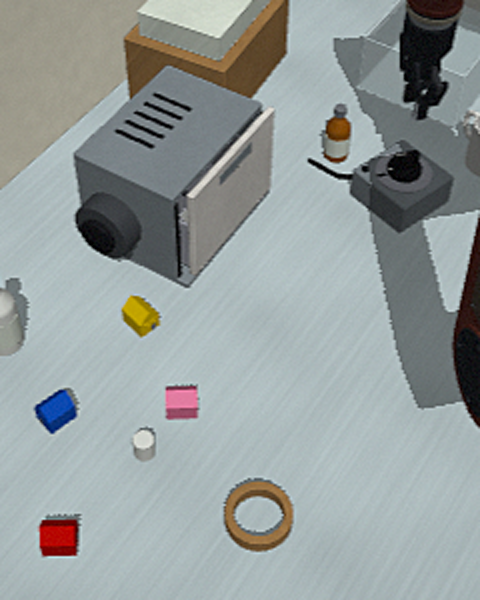

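View pics/t30.png

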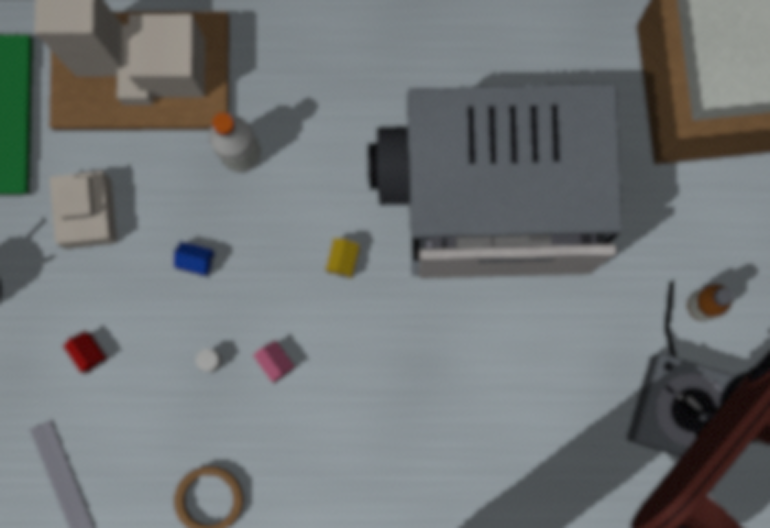

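```bash
python3 - <<'E'
from h import *
a=cv2.resize(cv2.imread('pics/top0.png'),(560,420),interpolation=cv2.INTER_AREA).astype(int)
b=cv2.cvtColor(capture('top'),cv2.COLOR_RGB2BGR).astype(int)
for c in(300,330,360):print(c,a[166:186,c].sum(1),b[166:186,c].sum(1))
print(sign_off())
E
```

```text
300 [230 199 175 165 163 173 218 302 374 404 391 347 290 259 254 254 256 253
 255 284] [250 217 195 183 181 190 237 328 407 435 426 377 313 280 277 275 275 275
 278 303]
330 [222 200 194 199 203 229 298 373 411 405 356 274 223 228 242 247 248 250
 267 319] [255 255 279 290 288 296 343 412 446 440 387 296 241 248 261 268 269 269
 289 340]
360 [195 186 188 194 221 287 360 401 399 358 298 258 250 247 247 246 247 263
 299 347] [210 201 206 212 238 310 394 435 434 392 319 277 271 269 268 268 268 283
 326 377]
the job is handed in; nothing more can be done
None
```

The batch is loaded and handed in, at about 53 s of the 210 s limit. I pressed the panel until the catch freed and the hopper swung open. All four white houses went into the bin, then I pushed the hopper shut and turned the knob clockwise to the mark. House C had been knocked aside before I reached it, so I measured it again first.

**Last checks**
- **Hopper:** it is shut and held by the catch with nothing touching it. The panel edge sits in the same pixel rows of the top picture as before the run.
- **Houses:** no white house remains on the table. The last view into the open bin didn't show all four houses at once.
- **Knob:** the pointer line is within about 0.5° of the mark after release.
- **Glue bottle:** it is still standing.
- **Gripper:** it was open and clear of everything at hand-in.

**What went wrong or disagreed**
- **First grasp:** my first grasp of one house only caught its edge. I released it, re-measured and redid it.
- **Opening press:** it ran onto the hopper's inner stop, with about 31 N per axis at the wrist (about 36 N in all), under the 40 N limit.
- **Last drop:** about 8 N per axis showed at the wrist as I lowered the fourth house, so it touched something in the bin. The next pictures showed nothing displaced outside the bin.
- **Mark angle:** two estimates differed by 1–2°, so I set the knob by lining up the pointer and mark in the close wrist picture.

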